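# Make up the lino press and run the roller

### The job

Make up the lino press: set every lino block that lies on the table face up on the middle of the bed, lengthwise one behind the other from the head stop (the stop by the parked roller), each packed up underneath with the packing boards that bring its face flush with the rail tops, and fill the rest of the row up to the tail stop with the one wooden spacing bar that fits (about a centimetre of play over the whole row is right). Then take the roller by its handle, run it over the row right to the far end and bring it back to its parking place. Leave the tub, the tin and the clothes peg alone.

Things in the scene. Friction and masses are not known exactly. Their poses are not given: they have to be found in the camera images.
- press: Lino proof press, fixed. Origin: centre of its underside, on the table; own y along the bed (530 mm), x across it. Bed surface 20 mm above the origin; steel rails along both sides (inner faces x = +-65 mm, 16 mm wide), tops 56 mm above the origin, 36 mm above the bed. Two cross stops, 15 mm thick, 30 mm high, leave 300 mm of bed (y = -150 to 150 mm).
- head_stop (a point): Middle of the inner face of the head stop (y = +150 mm of the press), the stop beside the parked roller, 15 mm above the bed.
- tail_stop (a point): Middle of the inner face of the tail stop (y = -150 mm of the press), 15 mm above the bed.
- carriage (a joint): Travel of the roller carriage along the rails, m: 0 parked (roller axis 65 mm outside the head stop face), 0.38 far end (over the tail stop); grows towards press -y. About 2 N of friction, stays where left. Rubber roller, 54 mm diameter, across both rails, 1.5 mm above their tops: it jams on a block 6 mm too high. Carriage 190 mm wide, 56 mm long along the bed.
- roller_handle (a point): Middle of the carriage's wooden handle: a round bar of 20 mm diameter that lies across the bed (along press x), 150 mm of it free, 155 mm above the table, with 45 mm of free height below its centre; it is pinched from above with fingers before and behind it and pushed along the rails.
- lino_a: Lino block: plywood mount with a grey lino face (carved leaf motif) on top, 70 mm long (own x), 60 mm wide (y), 12 mm thick. Origin: centre of its underside. May be absent. The three blocks differ in thickness and length only.
- lino_a_face (a point): Centre of the lino face (top) of lino_a, 12 mm above its underside.
- lino_b: Lino block: plywood mount with a grey lino face (carved leaf motif) on top, 70 mm long (own x), 60 mm wide (y), 18 mm thick. Origin: centre of its underside. May be absent. The three blocks differ in thickness and length only.
- lino_b_face (a point): Centre of the lino face (top) of lino_b, 18 mm above its underside.
- lino_c: Lino block: plywood mount with a grey lino face (carved leaf motif) on top, 100 mm long (own x), 60 mm wide (y), 24 mm thick. Origin: centre of its underside. May be absent. The three blocks differ in thickness and length only.
- lino_c_face (a point): Centre of the lino face (top) of lino_c, 24 mm above its underside.
- board_6a: Packing board: plain plywood, 64 mm long (own x), 54 mm wide (y), 6 mm thick. Origin: centre of its underside. May be absent. All packing boards have the same outline; two each of 6, 12 and 18 mm.
- board_6b: Packing board: plain plywood, 64 mm long (own x), 54 mm wide (y), 6 mm thick. Origin: centre of its underside. May be absent. All packing boards have the same outline; two each of 6, 12 and 18 mm.
- board_12a: Packing board: plain plywood, 64 mm long (own x), 54 mm wide (y), 12 mm thick. Origin: centre of its underside. May be absent. All packing boards have the same outline; two each of 6, 12 and 18 mm.
- board_12b: Packing board: plain plywood, 64 mm long (own x), 54 mm wide (y), 12 mm thick. Origin: centre of its underside. May be absent. All packing boards have the same outline; two each of 6, 12 and 18 mm.
- board_18a: Packing board: plain plywood, 64 mm long (own x), 54 mm wide (y), 18 mm thick. Origin: centre of its underside. May be absent. All packing boards have the same outline; two each of 6, 12 and 18 mm.
- board_18b: Packing board: plain plywood, 64 mm long (own x), 54 mm wide (y), 18 mm thick. Origin: centre of its underside. May be absent. All packing boards have the same outline; two each of 6, 12 and 18 mm.
- bar_48: Wooden spacing bar, 48 mm long (own x), 40 mm wide (y), 30 mm high, lower than the rails. Origin: centre of its underside. The four bars (48, 92, 118, 148 mm) differ in length only.
- bar_92: Wooden spacing bar, 92 mm long (own x), 40 mm wide (y), 30 mm high, lower than the rails. Origin: centre of its underside. The four bars (48, 92, 118, 148 mm) differ in length only.
- bar_118: Wooden spacing bar, 118 mm long (own x), 40 mm wide (y), 30 mm high, lower than the rails. Origin: centre of its underside. The four bars (48, 92, 118, 148 mm) differ in length only.
- bar_148: Wooden spacing bar, 148 mm long (own x), 40 mm wide (y), 30 mm high, lower than the rails. Origin: centre of its underside. The four bars (48, 92, 118, 148 mm) differ in length only.
- paste_tub: Bystander: clear plastic paste tub with a white lid, 74 x 60 mm, 38 mm high, among the pieces. Origin under its centre.
- ink_tin: Bystander: round aluminium ink tin, 64 mm diameter, 34 mm high, among the pieces. Origin under its centre.
- clothes_peg: Bystander: wooden clothes peg, 74 mm long (own x), 22 mm wide, 11 mm high, among the pieces. Origin under its centre.

How it is judged (in metres and radians):
On the way, in this order (a step that is already met when the one before it is completed fails the run):
1. all blocks are flush with the rails in a row closed by the right bar, roller parked (z of lino_a_face in the frame of press between 0.0535 and 0.0585 m and angle between each of lino_a, lino_b, lino_c's own z axis and vertical below 0.06 rad and x of lino_a in the frame of press between -0.02 and 0.02 m and angle between the x axis of each of lino_a, lino_b, lino_c and the y axis of press, either way round below 0.12 rad and (horizontal distance between lino_a and lino_b below 0.09 m or horizontal distance between lino_a and lino_c below 0.105 m) and z of lino_b_face in the frame of press between 0.0535 and 0.0585 m and x of lino_b in the frame of press between -0.02 and 0.02 m and (horizontal distance between lino_b and lino_a below 0.09 m or horizontal distance between lino_b and lino_c below 0.105 m) and z of lino_c_face in the frame of press between 0.0535 and 0.0585 m and x of lino_c in the frame of press between -0.02 and 0.02 m and (horizontal distance between lino_c and lino_a below 0.105 m or horizontal distance between lino_c and lino_b below 0.105 m) and (y of any of lino_a, lino_b in the frame of press above 0.101 m or y of lino_c in the frame of press above 0.086 m) and ((x of bar_48 in the frame of press between -0.06 and 0.06 m and z of bar_48 in the frame of press below 0.024 m and angle between bar_48's own z axis and vertical below 0.06 rad and angle between the x axis of bar_48 and the y axis of press, either way round below 0.12 rad and y of bar_48 in the frame of press between -0.131 and -0.112 m and (y of any of lino_a, lino_b in the frame of press below -0.053 m or y of lino_c in the frame of press below -0.038 m)) or (x of bar_92 in the frame of press between -0.06 and 0.06 m and z of bar_92 in the frame of press below 0.024 m and angle between bar_92's own z axis and vertical below 0.06 rad and angle between the x axis of bar_92 and the y axis of press, either way round below 0.12 rad and y of bar_92 in the frame of press between -0.109 and -0.09 m and (y of any of lino_a, lino_b in the frame of press below -0.009 m or y of lino_c in the frame of press below 0.006 m)) or (x of bar_118 in the frame of press between -0.06 and 0.06 m and z of bar_118 in the frame of press below 0.024 m and angle between bar_118's own z axis and vertical below 0.06 rad and angle between the x axis of bar_118 and the y axis of press, either way round below 0.12 rad and y of bar_118 in the frame of press between -0.096 and -0.077 m and (y of any of lino_a, lino_b in the frame of press below 0.017 m or y of lino_c in the frame of press below 0.032 m)) or (x of bar_148 in the frame of press between -0.06 and 0.06 m and z of bar_148 in the frame of press below 0.024 m and angle between bar_148's own z axis and vertical below 0.06 rad and angle between the x axis of bar_148 and the y axis of press, either way round below 0.12 rad and y of bar_148 in the frame of press between -0.081 and -0.062 m and (y of any of lino_a, lino_b in the frame of press below 0.047 m or y of lino_c in the frame of press below 0.062 m))) and linear speed of each of lino_a, lino_b, lino_c, bar_48, bar_92, bar_118, bar_148 below 0.02 m/s and value of joint carriage below 0.03 m), for 0.3 s.
2. the roller has been run over the blocks to the far end (value of joint carriage above 0.355 m), for 0.1 s.
3. the roller is back at its parking place (value of joint carriage below 0.03 m), for 0.2 s.
At the end, for the whole second after the job is handed in: Blocks face up, level, lengthwise (0.12 rad), 20 mm or less off the midline, faces within 2.5 mm of rail tops; first block within 14 mm of the head stop, blocks within 20 mm of each other; bar flat, within 14 mm of tail stop and last block; roller then past 0.355 m and back under 0.03 m; at rest (all of step 1 and velocity of joint carriage between -0.01 and 0.01 m/s); the robot touches nothing.
It fails at once if the paste tub, the ink tin or the clothes peg is shoved more than 5 cm (distance of any of paste_tub, ink_tin, clothes_peg from where it was at the start of the episode above 0.05 m).
It fails at once if the paste tub or the ink tin is tipped over (angle between any of paste_tub, ink_tin's own z axis and vertical above 0.6 rad).
Of lino_a, lino_b, lino_c only 2 to 3 are there at a start; the rules pass over those that are not, and their reading is None.
Of board_6a, board_6b, board_12a, board_12b, board_18a, board_18b only 5 to 6 are there at a start; the rules pass over those that are not, and their reading is None.
At some moment in a run one of bar_48, bar_92, bar_118, bar_148 may be knocked a few centimetres aside while the robot is not near it.
It also fails if it takes over 210 s, if anything falls off the work surface, if the arm or the gripper's body presses on something with over 40 N, if the wrist force passes 120 N, or if a joint passes its speed limit or range.

### The arm

A 7-joint arm with a two-finger parallel gripper is mounted at the origin on the work surface. World frame = base frame: x ahead of the robot, y to its left, z up, the work surface at z = 0. Lengths are in mm, angles in rad, forces in N, time in s.
With the tool pointing down it reaches from about 425 to 950 mm from the base axis. Payload 4.7 kg.
Tool frame: the origin (TCP) lies at the centre of the arm's flange, where the gripper is bolted on; the fingertips stand 173 mm ahead of it and the grasp point (between the pads) lies 155 mm ahead of it (manip.tcp_to_tips is the distance from the TCP to the fingertips, in mm); z points along the fingers, y is the line along which they close (so a half turn about z gives the same grasp; the last joint's range is limited). The gripper opens to 85 mm and grips with 20 to 120 N. Pads are 22 mm wide; open, the fingers measure 114 mm over their backs; the gripper's body (76 mm by 85 mm) begins 54 mm behind the grasp point. The pads swing forward as they close: fully open they stand 13 mm farther back than shut.
Start: joints at [1.306, 0.469, -0.049, 1.532, 0.024, 1.141, -0.082], TCP at [157.73, -656.317, 404.735] pointing down, gripper open.
Joint ranges: [-2.59, 2.59], [-0.33, 1.99], [-1.39, 1.29], [0.1, 2.45], [-1.04, 4.18], [0.21, 1.99], [-2.66, 2.66]. Speed limits (rad/s): [2.57, 2.57, 3.14, 3.14, 3.14, 3.14, 3.14].

### API

Orientations are given as a unit quaternion [x, y, z, w].
In Python, from plant import sensors, vision, sign_off, manip gives the robot as it stands.
- The arm moves only by the tool play_rows, never from a script. Its argument "increments" is a list of rows, each a list of 4 numbers: the shift along the tool's x, y, z in m, then the turn about the tool's z in rad. In form: [[dx, dy, dz, yaw], ...]. A call has 1 to 8 rows; each row shifts and turns the commanded pose from where the row before left it, along the tool's axes as they then stand; what a row does not reach is not made up. A row lasts 1/8 s, in which the tool goes at most 62.5 mm and 10.7 degrees, less where a joint would pass 70% of its speed; a pose out of reach is approached as far as the arm can. A call with a gripper value outside its range is refused whole. "jaw" is the opening, from 0 (shut) to 1 (fully open), set as the call begins (left out, the last holds). The fingers move at their own pace and stop on an object; the grip force is fixed at half the most. Time passes only in rows, so rows that do not move let the fingers close. It gives the time, the measured TCP pose, the force, the opening and the grip force at its end, in the units of the state.
- sensors.get_state(): the state, without advancing time (a new reading comes with each control period).
- vision.grab_frame(name): name is "side" or "top" or "wrist"; returns the picture (400x640x3 uint8, red, green, blue); there is no depth.
- vision.camera_info(name): a dict with "intrinsics" (3x3 intrinsics, pixels), "k1" (the pictures are not rectified: a ray, as slopes to the right and down, at radius r is drawn at 1 + k1 r^2 times it, then the intrinsics apply), "origin" and "rotation" of the camera in the world. Camera axes: x right, y down, z forward; pixel columns grow to the right and rows downward; lengths in mm; the calibration is good to about 2 mm. A picture is of the moment at which its call begins: read the wrist's pose just before it. camera_info takes no time and is no camera call; for the wrist camera it gives the pose at the moment of the call.
- sign_off(): hands the job in; it is judged then, once.
The state is a dict: "time": time; "joints": joint angles; "joint_vel": joint speeds; "joint_torque": joint torques, N m; "eef_pos": TCP position; "ee_rot": TCP orientation; "force": force on the tool from outside, world axes, zero at the start; "torque": the same for the moment, N m; "opening": finger opening in mm; "grasp_force": force on a finger pad.
Only numpy, scipy, OpenCV 4.12 (cv2) and the standard library are available. Lean on these libraries where they do the work, as an engineer would, in place of code of your own. Each camera call takes 0.05 s, during which the arm holds its last target. There are 200 camera calls.

## Working session

There is one attempt and no reset: what is moved stays moved. The work goes in short steps, Python scripts to look and compute and a tool call to move; the robot and the scene stay as the last step left them, time stands still between calls to the robot, and variables do not carry over. Pictures are saved under pics/ and viewed, at most 14 in all, crops included, and the job is handed in when it is done.

Besides the shell and the picture viewer there is one more tool, called after "Request:" in YAML: its name, and indented under it one key for each argument. play_rows: Moves the arm, as the interface text tells. Its arguments: {"type":"object","properties":{"increments":{"type":"array","items":{"type":"array","items":{"type":"number"}}},"jaw":{"type":"number"}},"required":["increments"]}

```bash
ls; mkdir -p pics; python3 - <<'E'
from plant import sensors, vision, manip
import cv2
print(sensors.get_state())
for n in ("top","side"):
    im=vision.grab_frame(n); cv2.imwrite(f"pics/{n}0.png",im[:,:,::-1]); print(n,vision.camera_info(n))
print([a for a in dir(manip) if a[0]!='_'])
E
```

```text
pics
{'time': 0.0, 'joints': array([ 1.30605847,  0.4694628 , -0.04861269,  1.53371005,  0.02410331,
        1.14101264, -0.08227755]), 'joint_vel': array([ 0.00158585, -0.00142327,  0.00051913,  0.00172288, -0.00038793,
        0.00033457,  0.00025847]), 'joint_torque': array([-4.20754895e-04, -5.10311973e+01, -4.68334928e-02, -2.37714761e+01,
        1.08093652e-02,  7.57908623e-03,  1.26275029e-05]), 'eef_pos': array([ 157.69137588, -656.06454423,  403.63991496]), 'ee_rot': array([ 9.93050901e-01,  1.17681356e-01, -1.52744446e-04, -9.91778975e-04]), 'force': array([-0.3829411 , -0.63702236, -0.11931684]), 'torque': array([0.01955381, 0.00544745, 0.007236  ]), 'grasp_force': 0.0, 'opening': 85.70712079027824}
top {'intrinsics': array([[407.65254112,   0.        , 318.16047056],
       [  0.        , 407.65254112, 196.26092263],
       [  0.        ,   0.        ,   1.        ]]), 'k1': -0.09278117106900156, 'origin': array([ 442.71289714,    4.21519156, 1247.17980965]), 'rotation': array([ 0.71290286, -0.69926233,  0.04088023, -0.03362304])}
side {'intrinsics': array([[487.70093457,   0.        , 317.21682402],
       [  0.        , 487.70093457, 206.44260698],
       [  0.        ,   0.        ,   1.        ]]), 'k1': -0.03866286353088012, 'origin': array([185.52979908, 826.61774936, 998.62565088]), 'rotation': array([-0.18869932,  0.89854168, -0.3874804 ,  0.08291176])}
['Unreachable', 'tcp_to_tips']
```

View pics/top0.png

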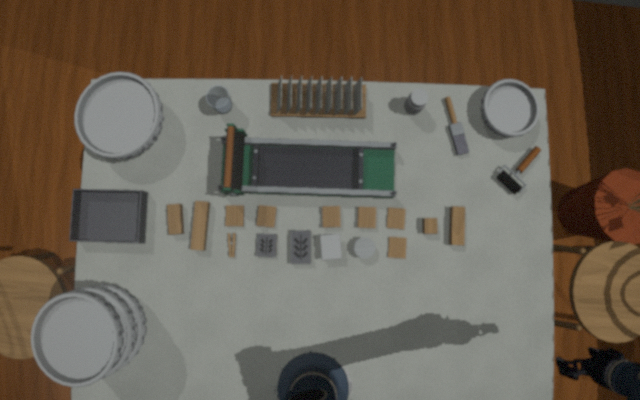

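View pics/side0.png

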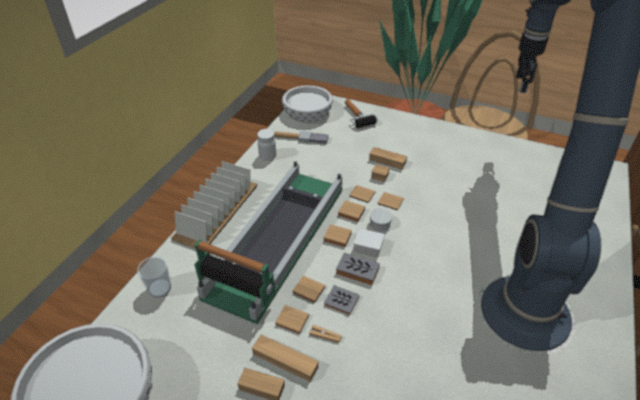

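The top view shows the press with its roller at the left (232,160), so the head stop faces world +y. There are two lino blocks, a short one at (265,245) and the long lino_c at (300,247). Six boards sit at (234,215), (266,215), (330,216), (366,217), (396,218) and (397,247). The bars are at (175,218), (200,225), (430,226) and (457,225).

```bash
cat > h.py <<'E'
import numpy as np, cv2
from scipy.spatial.transform import Rotation as R
from plant import sensors, vision
def cam(n):
    c=vision.camera_info(n); return c
def back(c,uv,z):
    K=c["intrinsics"]; uv=np.atleast_2d(np.array(uv,float))
    d=(uv-K[:2,2])/[K[0,0],K[1,1]]; s=d.copy()
    for _ in range(20): s=d/(1+c["k1"]*(s**2).sum(1,keepdims=True))
    r=R.from_quat(c["rotation"]).apply(np.c_[s,np.ones(len(s))])
    o=np.array(c["origin"]); return o+r*((z-o[2])/r[:,2])[:,None]
def proj(c,P):
    p=R.from_quat(c["rotation"]).inv().apply(np.atleast_2d(P)-c["origin"]); s=p[:,:2]/p[:,2:]
    s=s*(1+c["k1"]*(s**2).sum(1,keepdims=True)); K=c["intrinsics"]
    return s*[K[0,0],K[1,1]]+K[:2,2]
def yaw(q):  # direction of tool y (closing line) and x in world
    m=R.from_quat(q).as_matrix(); return m
E
python3 - <<'E'
from h import *
c=cam("top"); im=cv2.imread("pics/top0.png")
hsv=cv2.cvtColor(im,cv2.COLOR_BGR2HSV)
m=((hsv[:,:,1]>70)&(hsv[:,:,0]<25)).astype(np.uint8)*255
m[:200]=0;m[262:]=0;m[:,:155]=0;m[:,480:]=0
for q in cv2.findContours(m,cv2.RETR_EXTERNAL,cv2.CHAIN_APPROX_NONE)[0]:
    if cv2.contourArea(q)<20: continue
    p=back(c,q[:,0,:],12)[:,:2].astype(np.float32); r=cv2.minAreaRect(p)
    print(np.round(q[:,0].mean(0)),np.round(r[0],1),np.round(r[1],1),round(r[2],1))
for uv in [(265,245),(300,247),(331,246),(363,247)]: print(uv,back(c,uv,20).round())
for uv,z in [((229,142),56),((396,148),56),((396,190),56),((232,160),155)]: print(uv,back(c,uv,z).round(1))
cc=im[120:270,150:480]; cv2.imwrite("pics/topc.png",cv2.resize(cc,None,fx=2.4,fy=2.4,interpolation=cv2.INTER_CUBIC))
print(cam("wrist"))
print(R.from_quat(sensors.get_state()["ee_rot"]).as_matrix().round(3))
E
```

```text
[397. 247.] [ 423.2 -248.1] [51.2 58.8] 86.5
[231. 244.] [420.5 253.1] [66.3 18.3] 2.1
[430. 226.] [ 490.5 -349.2] [39.7 41.1] 0.8
[396. 218.] [ 511.9 -244.1] [51.3 59. ] 85.3
[457. 225.] [ 492.1 -435.2] [ 44.2 114.6] 89.1
[366. 217.] [ 513.3 -155.3] [60.8 52. ] 0.3
[331. 216.] [513.3 -47.3] [60.3 51.4] 4.4
[266. 216.] [511.1 150.1] [52.1 60. ] 84.8
[234. 216.] [509.7 247.3] [58.5 49. ] 2.1
[175. 219.] [495.7 429.9] [87.8 43.9] 6.0
[199. 225.] [477.8 352.2] [ 42.9 144.6] 87.1
(265, 245) [[423. 149.  20.]]
(300, 247) [[419.  44.  20.]]
(331, 246) [[424. -48.  20.]]
(363, 247) [[ 422. -145.   20.]]
(229, 142) [[726.8 262.9  56. ]]
(396, 148) [[ 718.9 -237.3   56. ]]
(396, 190) [[ 592.1 -236.9   56. ]]
(232, 160) [[653.1 230.9 155. ]]
{'intrinsics': array([[294.62851158,   0.        , 317.65211677],
       [  0.        , 294.62851158, 197.39220894],
       [  0.        ,   0.        ,   1.        ]]), 'k1': -0.027681473802985156, 'origin': array([ 238.13505537, -636.0304177 ,  372.73189299]), 'rotation': array([ 0.77470002, -0.61080246, -0.10186693,  0.12799751])}
[[ 0.972  0.234 -0.   ]
 [ 0.234 -0.972  0.002]
 [-0.    -0.002 -1.   ]]
```

View pics/topc.png

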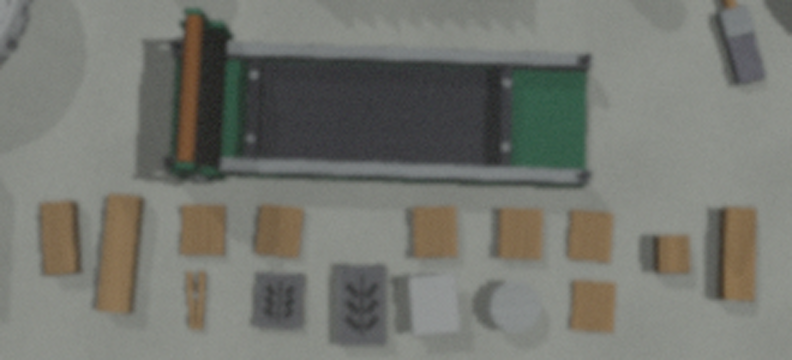

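The wooden bars are confirmed, with bar_118 at world (492,-435). I'll move the wrist camera over the row to get thicknesses and accurate poses.

Request:
play_rows:
  increments:
    - [0,0,0.025,0.118]
    - [0,0,0.025,0.118]
    - [0.035,-0.05,0,0]
    - [0.035,-0.05,0,0]
    - [0.035,-0.05,0,0]
    - [0.035,-0.05,0,0]
    - [0.035,-0.05,0,0]
    - [0.035,-0.05,0,0]

```text
time: 1.1
eef_pos: [368.5, -354.5, 354.6]
ee_rot: [1.0, -0.0, -0.0, -0.0]
force: [0.5, -0.1, -0.3]
opening: 85.7
grasp_force: 0.0
```

Request:
play_rows:
  increments:
    - [0.03,-0.05,0,0]
    - [0.03,-0.05,0,0]
    - [0,0,0,0]

```text
time: 1.48
eef_pos: [430.1, -251.7, 354.7]
ee_rot: [1.0, 0.005, 0.0, -0.001]
force: [-0.3, 0.7, -0.5]
opening: 85.3
grasp_force: 0.0
```

```bash
cat > snap.py <<'E'
import sys,pickle
from h import *
n,cn=sys.argv[1],(sys.argv[2] if len(sys.argv)>2 else "wrist")
c=cam(cn); s=sensors.get_state(); im=vision.grab_frame(cn)
cv2.imwrite(f"pics/{n}.png",im[:,:,::-1]); pickle.dump(c,open(f"pics/{n}.pkl","wb"))
print(s["time"],s["eef_pos"].round(1),R.from_quat(s["ee_rot"]).as_matrix()[:,0].round(4),R.from_quat(s["ee_rot"]).as_matrix()[:,2].round(4),c["origin"].round(1))
E
python3 snap.py w1
```

```text
1.475 [ 430.1 -251.7  354.7] [1.0e+00 9.6e-03 9.0e-04] [ 9.0e-04  1.8e-03 -1.0e+00] [ 513.  -250.3  323.7]
```

Request:
play_rows:
  increments:
    - [0,-0.05,0,0]
    - [0,-0.05,0,0]
    - [0,-0.05,0,0]
    - [0,-0.05,0,0]
    - [0,-0.05,0,0]
    - [0,0,0,0]

```text
time: 2.28
eef_pos: [427.7, -4.4, 354.8]
ee_rot: [1.0, 0.002, 0.0, -0.0]
force: [0.9, -0.9, -0.6]
opening: 85.4
grasp_force: 0.0
```

```bash
python3 snap.py w2
```

```text
2.275 [427.7  -4.4 354.8] [1.0e+00 4.6e-03 2.0e-04] [ 2.e-04  5.e-04 -1.e+00] [510.5  -3.5 323.8]
```

Request:
play_rows:
  increments:
    - [0,-0.05,0,0]
    - [0,-0.05,0,0]
    - [0,-0.05,0,0]
    - [0,-0.05,0,0]
    - [0,-0.05,0,0]
    - [0,0,0,0]

```text
time: 3.08
eef_pos: [428.6, 245.1, 354.6]
ee_rot: [1.0, 0.001, -0.0, -0.001]
force: [0.2, -1.1, -0.7]
opening: 85.4
grasp_force: 0.0
```

```bash
python3 snap.py w3; python3 -c "
import cv2,numpy as np
a=[cv2.imread(f'pics/w{i}.png') for i in (1,2,3)]
cv2.imwrite('pics/w12.png',a[1])"
```

```text
3.075 [428.6 245.1 354.6] [ 1.      0.0024 -0.    ] [-0.      0.0016 -1.    ] [511.4 245.9 323.6]
```

View pics/w12.png

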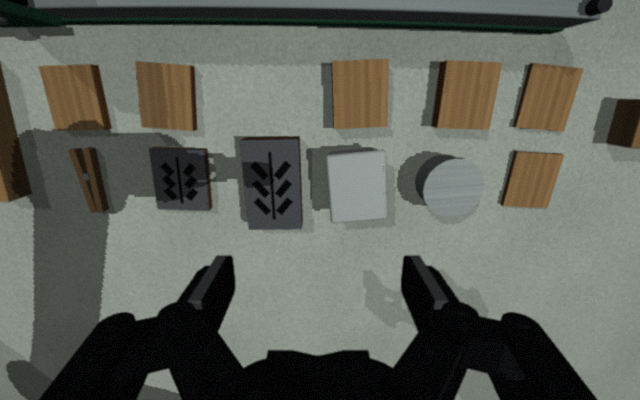

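The view shows all six boards along the top row and at (532,180), the short lino at (181,178) and lino_c at (271,183). Next I'll fit boxes over the three views to get poses and thicknesses.

```bash
cat > fit.py <<'E'
import pickle
from h import *
from scipy.optimize import minimize
S=4
def load(n): return cv2.imread(f"pics/{n}.png"),pickle.load(open(f"pics/{n}.pkl","rb"))
def corners(x,y,a,L,W,z0,z1):
    q=np.array([[sx*L/2,sy*W/2] for sx in(-1,1) for sy in(-1,1)])@np.array([[np.cos(a),np.sin(a)],[-np.sin(a),np.cos(a)]])+[x,y]
    return np.vstack([np.c_[q,np.full(4,z)] for z in (z0,z1)])
def wood(im):
    h=cv2.cvtColor(im,cv2.COLOR_BGR2HSV); return ((h[:,:,1]>85)&(h[:,:,0]<25)).astype(np.uint8)
def lino(im):
    h=cv2.cvtColor(im,cv2.COLOR_BGR2HSV); return ((h[:,:,2]<105)|((h[:,:,1]>85)&(h[:,:,0]<25))).astype(np.uint8)
def fit(views,p0,L,W,t,maskf,z0=0):
    use=[]
    for im,c in views:
        uv=proj(c,corners(*p0,L,W,z0,z0+t)); lo=uv.min(0)-10; hi=uv.max(0)+10
        if lo.min()<0 or hi[0]>640 or hi[1]>265: continue
        lo=lo.astype(int);hi=hi.astype(int)
        m=maskf(im)[lo[1]:hi[1],lo[0]:hi[0]]
        # keep the component nearest to the guess
        n,l=cv2.connectedComponents(m); uvc=uv.mean(0)-lo; k=l[int(uvc[1]),int(uvc[0])]
        if k: m=(l==k).astype(np.uint8)
        use.append((cv2.resize(m,None,fx=S,fy=S,interpolation=cv2.INTER_NEAREST),c,lo))
    def cost(p,each=False):
        e=[]
        for m,c,lo in use:
            q=((proj(c,corners(p[0],p[1],p[2],L,W,z0,z0+t))-lo+.5)*S-.5).astype(np.float32)
            g=np.zeros_like(m); cv2.fillConvexPoly(g,cv2.convexHull(np.round(q*16).astype(np.int32)),1,shift=4)
            e.append(1-(m&g).sum()/max((m|g).sum(),1))
        return e if each else sum(e)/max(len(e),1)
    p0=np.array(p0,float)
    sim=np.vstack([p0,p0+[6,0,0],p0+[0,6,0],p0+[0,0,.08]])
    r=minimize(cost,p0,method="Nelder-Mead",options=dict(initial_simplex=sim,xatol=.05,fatol=1e-5))
    return r.x,r.fun,np.round(cost(r.x,True),3)
E
python3 - <<'E'
from fit import *
V=[load(n) for n in("w1","w2","w3")]
B=dict(P1=(510,247,0),P2=(511,150,0),P3=(513,-47,0),P4=(513,-155,0),P5=(512,-244,0),P6=(423,-248,0))
for k,p in B.items():
    for t in (6,12,18):
        x,f,e=fit(V,p,64,54,t,wood); print(k,t,x.round(3),round(f,4),e)
for t in (12,18): print("short",t,*fit(V,(423,149,0),70,60,t,lino))
print("c",*fit(V,(419,44,0),100,60,24,lino))
print("118",*fit(V,(492,-435,0),118,40,30,wood))
im=V[1][0]; print(im[178,160],im[178,150-8],im[120,90],im[150,273-20],im[300,300])
E
```

```text
P1 6 [5.10380e+02 2.49597e+02 4.00000e-03] 0.048 [0.073 0.023]
P1 12 [5.10299e+02 2.49201e+02 1.60000e-02] 0.0388 [0.045 0.032]
P1 18 [5.09706e+02 2.48976e+02 1.50000e-02] 0.1001 [0.133 0.067]
P2 6 [ 5.11245e+02  1.51820e+02 -8.40000e-02] 0.0592 [0.068 0.05 ]
P2 12 [ 5.10978e+02  1.51803e+02 -8.30000e-02] 0.046 [0.05  0.042]
P2 18 [ 5.10687e+02  1.51963e+02 -7.60000e-02] 0.107 [0.118 0.096]
P3 6 [ 5.13904e+02 -4.52440e+01  4.60000e-02] 0.1081 [0.155 0.061]
P3 12 [ 5.1354e+02 -4.5239e+01  5.2000e-02] 0.0529 [0.08  0.026]
P3 18 [ 5.13304e+02 -4.48960e+01  5.20000e-02] 0.0387 [0.043 0.034]
P4 6 [ 5.13705e+02 -1.52730e+02 -2.10000e-02] 0.1164 [0.098 0.134]
P4 12 [ 5.13417e+02 -1.52636e+02 -1.90000e-02] 0.0608 [0.045 0.077]
P4 18 [ 5.13182e+02 -1.52700e+02 -2.20000e-02] 0.0413 [0.036 0.046]
P5 6 [ 5.12401e+02 -2.43997e+02 -7.20000e-02] 0.0387 [0.031 0.047]
P5 12 [ 5.11843e+02 -2.44043e+02 -7.60000e-02] 0.1004 [0.064 0.137]
P5 18 [ 5.11310e+02 -2.44164e+02 -6.80000e-02] 0.1565 [0.098 0.215]
P6 6 [ 4.22999e+02 -2.47637e+02 -4.90000e-02] 0.0483 [0.04  0.057]
P6 12 [ 4.23117e+02 -2.47760e+02 -5.50000e-02] 0.1202 [0.087 0.154]
P6 18 [ 4.23242e+02 -2.47855e+02 -6.20000e-02] 0.1842 [0.132 0.237]
short 12 [ 4.23689600e+02  1.50372087e+02 -2.51260487e-02] 0.18764222808235448 [0.303 0.073]
short 18 [ 4.25794932e+02  1.53005558e+02 -4.28408033e-02] 0.18469229181310648 [0.301 0.068]
c [4.20638604e+02 4.65809120e+01 1.92097096e-02] 0.1817167782535113 [0.105 0.258]
118 [ 4.91109006e+02 -4.29523308e+02 -2.38706104e-02] 0.07261783498472085 [0.073]
[34 36 34] [76 83 79] [47 71 89] [67 67 63] [142 153 145]
```

```bash
python3 - <<'E'
from fit import *
out=[]
for n in("w2","w3"):
    im,c=load(n)
    row=[]
    for t in (12,18):
        uv=proj(c,corners(424,151,-.03,70,60,0,t)); lo=(uv.mean(0)-[50,40]).astype(int)
        row.append(cv2.resize(im[lo[1]:lo[1]+80,lo[0]:lo[0]+100],None,fx=4,fy=4,interpolation=cv2.INTER_CUBIC)); 
    out.append(row[0])
cv2.imwrite("pics/sh.png",cv2.convertScaleAbs(np.hstack(out),alpha=1.7,beta=10))
E
```

```text
(no output)
```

View pics/sh.png

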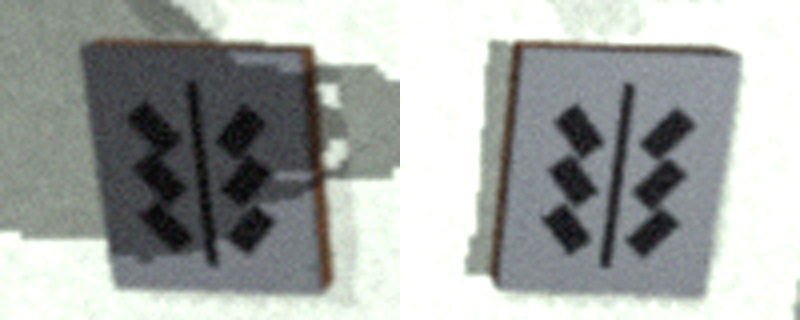

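The crops show the short block's top-face corners clearly in both views, so I can triangulate its height from them.

```bash
python3 - <<'E'
from fit import *
pts=dict(w2=[(85,42),(308,48),(322,287),(117,287)],w3=[(119,45),(340,55),(308,296),(99,287)])
A={}
for n,p in pts.items():
    im,c=load(n); uv=proj(c,corners(424,151,-.03,70,60,0,12)); lo=(uv.mean(0)-[50,40]).astype(int)
    A[n]=(c,np.array(p)/4-.375+lo)
for z in range(0,31,3):
    a,b=[back(A[n][0],A[n][1],z)[:,:2] for n in A]
    print(z,(a-b).mean(0).round(1),((a+b)/2).mean(0).round(1),[np.linalg.norm(q[0]-q[1]).round(1) for q in(a,b)],[np.linalg.norm(q[1]-q[2]).round(1) for q in(a,b)])
E
```

```text
0 [0.9 7.4] [421.1 149.4] [np.float64(62.2), np.float64(61.6)] [np.float64(70.7), np.float64(71.6)]
3 [0.9 5. ] [422.  149.1] [np.float64(61.6), np.float64(61.0)] [np.float64(70.1), np.float64(70.9)]
6 [0.9 2.6] [422.8 148.9] [np.float64(61.1), np.float64(60.4)] [np.float64(69.4), np.float64(70.3)]
9 [0.9 0.2] [423.6 148.6] [np.float64(60.5), np.float64(59.9)] [np.float64(68.8), np.float64(69.6)]
12 [ 0.8 -2.1] [424.5 148.3] [np.float64(59.9), np.float64(59.3)] [np.float64(68.1), np.float64(68.9)]
15 [ 0.8 -4.5] [425.3 148.1] [np.float64(59.3), np.float64(58.7)] [np.float64(67.5), np.float64(68.3)]
18 [ 0.8 -6.9] [426.1 147.8] [np.float64(58.8), np.float64(58.1)] [np.float64(66.8), np.float64(67.6)]
21 [ 0.8 -9.3] [427.  147.5] [np.float64(58.2), np.float64(57.6)] [np.float64(66.1), np.float64(66.9)]
24 [  0.8 -11.7] [427.8 147.3] [np.float64(57.6), np.float64(57.0)] [np.float64(65.5), np.float64(66.3)]
27 [  0.7 -14. ] [428.6 147. ] [np.float64(57.0), np.float64(56.4)] [np.float64(64.8), np.float64(65.6)]
30 [  0.7 -16.4] [429.4 146.8] [np.float64(56.5), np.float64(55.9)] [np.float64(64.2), np.float64(65.0)]
```

Measured height is about 9–12 mm, so the short block is lino_a, since the boards showed the same small low bias. The plan is:
- C on one 12 mm board.
- A on 18 + 6.
- bar_118 to close the row.

Next I'll look at the press from above.

Request:
play_rows:
  increments:
    - [0.033,0.04,-0.015,0]
    - [0.033,0.04,-0.015,0]
    - [0.033,0.04,-0.015,0]
    - [0.03,0.0,0,0]
    - [0,0,0,0]

```text
time: 3.75
eef_pos: [558.9, 118.9, 399.1]
ee_rot: [1.0, -0.004, -0.0, 0.001]
force: [-0.6, 0.3, -0.2]
opening: 85.6
grasp_force: 0.0
```

```bash
python3 snap.py p1
```

```text
3.75 [558.9 118.9 399.1] [ 1.0e+00 -8.1e-03 -2.0e-04] [-2.0e-04 -1.4e-03 -1.0e+00] [641.7 118.7 368.1]
```

Request:
play_rows:
  increments:
    - [0,0.045,0,0]
    - [0,0.045,0,0]
    - [0,0.045,0,0]
    - [0,0.045,0,0]
    - [0,0,0,0]

```text
time: 4.42
eef_pos: [555.4, -61.7, 399.1]
ee_rot: [1.0, -0.004, -0.001, 0.001]
force: [-0.1, 0.5, 0.2]
opening: 85.2
grasp_force: 0.0
```

```bash
python3 snap.py p2; python3 -c "
import cv2,numpy as np
a=[cv2.imread(f'pics/p{i}.png')[:300] for i in (1,2)]
cv2.imwrite('pics/p12.png',np.vstack(a))"
```

```text
4.425 [555.4 -61.7 399.1] [ 1.     -0.009  -0.0021] [-0.0021 -0.0027 -1.    ] [638.1 -62.  367.9]
```

View pics/p12.png

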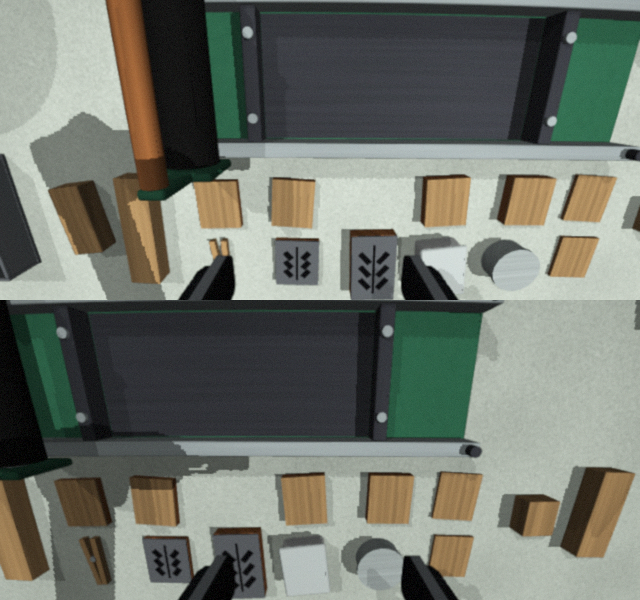

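Both views show the four stop bolts: p1 head (248,32),(252,118) and tail (571,37),(552,121); p2 head (61,32),(80,117) and tail (388,31),(382,117). I'll work out the press frame from these.

```bash
python3 - <<'E'
from fit import *
for n,p in dict(p1=[(248,32),(252,118),(571,37),(552,121)],p2=[(61,32),(80,117),(388,31),(382,117)]).items():
    im,c=load(n)
    q=back(c,p,52)[:,:2]; d=(q[0]+q[1]-q[2]-q[3])/2
    print(n,q.round(1).tolist(),"ctr",q.mean(0).round(1),"len",np.linalg.norm(d).round(1),"ang",np.degrees(np.arctan2(d[1],d[0])).round(2))
# rail inner-top edges near: find along columns p2
    r=back(c,[(200,142),(400,144)] if n=="p1" else [(150,140),(380,140)],56); print(r.round(1))
h=back(load("p1")[1],[(126,60),(143,150)],155); print("handle",h.round(1))
V=[load(n) for n in("w1","w2","w3","p1","p2")]
for k,(p,t) in dict(P1=((510,249,0),12),P2=((511,152,-.08),12),P3=((513,-45,.05),18),P4=((513,-153,-.02),18),P5=((512,-244,-.07),6),P6=((423,-248,-.05),6)).items():
    x,f,e=fit(V,p,64,54,t,wood); print(k,t,x.round(3),e)
print("118",fit(V,(491,-431,-.02),118,40,30,wood))
pc=dict(p1=[(350,232),(397,233)],)
E
```

```text
p1 [[702.1, 184.6], [621.8, 186.8], [698.0, -131.0], [617.3, -130.4]] ctr [659.8  27.5] len 316.5 ang 89.22
[[598.2 243.   56. ]
 [594.1  31.6  56. ]]
p2 [[702.7, 186.6], [621.9, 187.9], [697.6, -130.9], [617.4, -129.6]] ctr [659.9  28.5] len 317.6 ang 89.14
[[ 597.1  114.9   56. ]
 [ 594.2 -128.1   56. ]]
handle [[667.3 246.5 155. ]
 [606.8 246.4 155. ]]
P1 12 [5.10228e+02 2.49119e+02 1.20000e-02] [0.045 0.033 0.083 0.058]
P2 12 [ 5.11129e+02  1.51874e+02 -7.40000e-02] [0.05  0.043 0.059 0.063]
P3 18 [ 5.13157e+02 -4.49790e+01  4.90000e-02] [0.044 0.034 0.061 0.049]
P4 18 [ 5.13142e+02 -1.52800e+02 -1.80000e-02] [0.037 0.046 0.069 0.065]
P5 6 [ 5.12356e+02 -2.44009e+02 -7.20000e-02] [0.031 0.046 0.075 0.069]
P6 6 [ 4.23074e+02 -2.47682e+02 -4.60000e-02] [0.039 0.057]
118 (array([ 4.91129990e+02, -4.29391905e+02, -2.61037666e-02]), np.float64(0.07229529455353834), array([0.072]))
```

```bash
cat > go.py <<'E'
# usage: go.py x,y,z,a ...  -> per leg: yaw then shift in tool axes (after yaw), mm, a = world angle of tool x
import sys
from h import *
s=sensors.get_state(); m=R.from_quat(s["ee_rot"]).as_matrix(); p=s["eef_pos"]; a=np.arctan2(m[1,0],m[0,0])
print("now",round(s["time"],2),p.round(1),round(a,3),"F",s["force"].round(1),"open",round(s["opening"],1),round(s["grasp_force"],1))
for w in sys.argv[1:]:
    x,y,z,b=map(float,w.split(",")); d=np.array([x,y,z])-p
    c,k=np.cos(b),np.sin(b); print("yaw",round(-(b-a),3),"shift",np.round([c*d[0]+k*d[1],k*d[0]-c*d[1],-d[2]],1)); p=np.array([x,y,z]);a=b
E
python3 go.py 513,-45,176,0.05 513,-45,260,0.05 661.5,140,260,-1.585 661.5,140,196,-1.585
```

```text
now 4.47 [555.6 -58.9 399.3] -0.005 F [0.3 0.4 0.2] open 85.7 0.0
yaw -0.055 shift [-41.9 -16.  223.3]
yaw -0.0 shift [  0.   0. -84.]
yaw 1.635 shift [-187.1 -145.9   -0. ]
yaw -0.0 shift [-0.  0. 64.]
```

Request:
play_rows:
  increments:
    - [0,0,0.03,-0.055]
    - [-0.021,-0.008,0.05,0]
    - [-0.021,-0.008,0.05,0]
    - [0,0,0.04,0]
    - [0,0,0,0]
    - [0,0,0,0]
  jaw: 0.8

```text
time: 5.22
eef_pos: [514.8, -42.0, 231.1]
ee_rot: [1.0, 0.028, 0.001, -0.0]
force: [0.8, -0.9, -0.5]
opening: 68.4
grasp_force: 0.0
```

```bash
python3 go.py 513,-45,176,0.05; python3 snap.py q1
```

```text
now 5.22 [514.8 -42.  231.1] 0.056 F [ 0.8 -0.9 -0.5] open 68.4 0.0
yaw 0.006 shift [-1.9  2.9 55.1]
5.225 [514.8 -42.  231.1] [0.9984 0.0558 0.0023] [ 2.3e-03  2.0e-04 -1.0e+00] [597.5 -36.9 200.3]
```

View pics/q1.png

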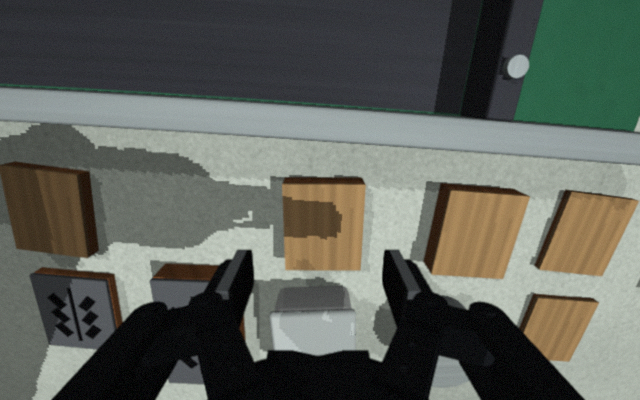

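The fingers at (245,252) and (393,252) straddle the board, whose centre is near x = 323. I'll go down and grip it.

Request:
play_rows:
  increments:
    - [-0.001,0.001,0.03,0]
    - [0,0,0.025,0]
    - [0,0,0,0]

```text
time: 5.65
eef_pos: [513.3, -43.8, 175.0]
ee_rot: [1.0, 0.027, -0.0, 0.0]
force: [-0.8, -0.7, 0.7]
opening: 68.3
grasp_force: 0.0
```

Request:
play_rows:
  increments:
    - [0,0,0,0]
    - [0,0,0,0]
    - [0,0,0,0]
    - [0,0,0,0]
  jaw: 0.3

```text
time: 6.15
eef_pos: [514.2, -43.7, 176.7]
ee_rot: [1.0, 0.027, 0.002, 0.0]
force: [-0.8, 0.3, 6.5]
opening: 52.5
grasp_force: 63.5
```

Request:
play_rows:
  increments:
    - [0,0,-0.02,0]
    - [0,0,-0.06,0]
    - [0,0,0,0]

```text
time: 6.52
eef_pos: [515.0, -43.6, 259.5]
ee_rot: [1.0, 0.027, 0.005, 0.001]
force: [0.1, 0.7, -0.9]
opening: 52.4
grasp_force: 63.1
```

```bash
python3 go.py 661.5,140,260,-1.585 661.5,140,196,-1.585
```

```text
now 6.53 [515.  -43.6 259.5] 0.055 F [ 0.1  0.7 -0.9] open 52.4 63.1
yaw 1.64 shift [-185.7 -143.8   -0.5]
yaw -0.0 shift [-0.  0. 64.]
```

```bash
python3 - <<'E'
from fit import *
im,c=load("q1"); K=c["intrinsics"]
for D in (66.5,68.4,70):
    d=294.6*D/(384-252); P=[]
    for u in (252,384):
        ray=np.array([(u-K[0,2])/K[0,0],(250-K[1,2])/K[1,1],1])*d
        P.append(R.from_quat(c["rotation"]).apply(ray)+c["origin"])
    print(D,np.round(P,1),"tip below tcp",231.1-P[0][2])
E
```

```text
66.5 [[523.1  -7.8  68.2]
 [526.8 -74.2  68.2]] tip below tcp 162.9154572067852
68.4 [[521.   -7.   64.4]
 [524.7 -75.3  64.4]] tip below tcp 166.68949330501582
70 [[519.2  -6.3  61.2]
 [523.  -76.2  61.2]] tip below tcp 169.8676289666837
```

Request:
play_rows:
  increments:
    - [0.0312,-0.035,0,0]
    - [0.0312,-0.035,0,0]
    - [0.0312,-0.035,0,0]
    - [0.0312,-0.035,0,0]
    - [0.0312,-0.035,0,0]
    - [0,0,0,0.164]
    - [0,0,0,0.164]
    - [0,0,0,0.164]

```text
time: 7.52
eef_pos: [659.0, 139.5, 254.0]
ee_rot: [0.976, -0.219, -0.0, 0.0]
force: [0.1, 0.2, -0.4]
opening: 52.2
grasp_force: 63.0
```

Request:
play_rows:
  increments:
    - [0,0,0,0.164]
    - [0,0,0,0.164]
    - [0,0,0,0.164]
    - [0,0,0,0.164]
    - [0,0,0,0.164]
    - [0,0,0,0.164]
    - [0,0,0,0.164]
    - [0,0,0,0]

```text
time: 8.52
eef_pos: [658.9, 141.1, 251.1]
ee_rot: [-0.703, 0.711, -0.003, -0.005]
force: [-1.0, 0.3, -1.0]
opening: 52.6
grasp_force: 63.0
```

```bash
python3 go.py 661.5,140,197,-1.585; python3 snap.py r1
```

```text
now 8.53 [658.9 141.1 251.1] -1.583 F [-1.   0.3 -1. ] open 52.6 63.0
yaw 0.002 shift [ 1.1 -2.7 54.1]
8.525 [658.9 141.1 251.1] [-0.0121 -0.9999  0.0109] [-0.0031 -0.0109 -0.9999] [657.   57.8 221. ]
```

View pics/r1.png

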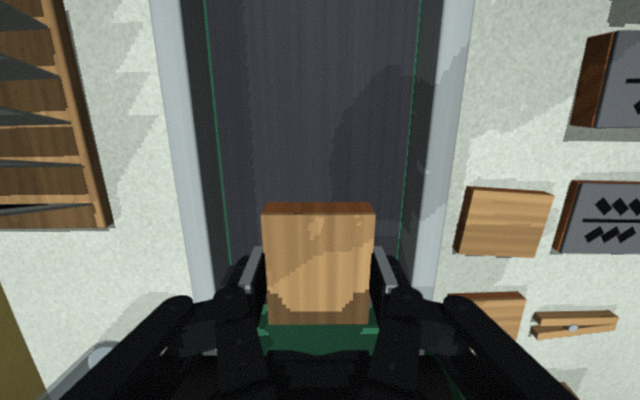

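The board is held and centred between the rails, which sit at about x = 190 and 440 in the picture. Lowering it.

Request:
play_rows:
  increments:
    - [0.001,-0.002,0.025,0]
    - [0,0,0.02,0]
    - [0,0,0.007,0]
    - [0,0,0,0]

```text
time: 9.07
eef_pos: [661.3, 138.2, 203.1]
ee_rot: [-0.702, 0.712, 0.001, 0.001]
force: [-0.4, -0.4, 0.7]
opening: 52.1
grasp_force: 63.0
```

```bash
python3 go.py 661.5,140,196,-1.585
```

```text
now 9.07 [661.3 138.2 203.1] -1.585 F [-0.4 -0.4  0.7] open 52.1 63.0
yaw -0.0 shift [-1.8 -0.2  7.1]
```

Request:
play_rows:
  increments:
    - [-0.001,0,0.005,0]
    - [0,0,0.002,0]
    - [0,0,0,0]

```text
time: 9.45
eef_pos: [661.5, 139.6, 196.9]
ee_rot: [-0.702, 0.712, 0.0, 0.0]
force: [-1.3, 0.7, 4.0]
opening: 52.5
grasp_force: 63.6
```

Request:
play_rows:
  increments:
    - [0,0,0.001,0]
    - [0,0,0,0]

```text
time: 9.7
eef_pos: [661.5, 139.6, 196.8]
ee_rot: [-0.702, 0.712, 0.0, 0.001]
force: [-2.1, 1.3, 10.4]
opening: 52.0
grasp_force: 64.2
```

Request:
play_rows:
  increments:
    - [0,0,0,0]
    - [0,0,0,0]
    - [0,0,-0.03,0]
    - [0,0,-0.05,0]
    - [0,0,0,-0.168]
    - [0,0,0,-0.168]
    - [0,0,0,-0.168]
    - [0,0,0,-0.168]
  jaw: 0.78

```text
time: 10.7
eef_pos: [661.2, 139.5, 274.3]
ee_rot: [0.899, -0.438, -0.0, 0.0]
force: [0.8, 0.3, -0.2]
opening: 66.8
grasp_force: 0.0
```

Request:
play_rows:
  increments:
    - [0,0,0,-0.168]
    - [0,0,0,-0.168]
    - [0,0,0,-0.168]
    - [0,0,0,-0.168]
    - [0,0,0,-0.169]
    - [0,0,0,0]

```text
time: 11.45
eef_pos: [661.2, 139.2, 274.7]
ee_rot: [0.999, -0.037, -0.0, -0.0]
force: [0.7, 0.2, 0.7]
opening: 66.6
grasp_force: 0.0
```

```bash
python3 go.py 512.4,-244,220,-0.072
```

```text
now 11.45 [661.2 139.2 274.7] -0.074 F [0.7 0.2 0.7] open 66.6 0.0
yaw -0.002 shift [-120.9  392.9   54.7]
```

Request:
play_rows:
  increments:
    - [-0.0151,0.0491,0,0]
    - [-0.0151,0.0491,0,0]
    - [-0.0151,0.0491,0,0]
    - [-0.0151,0.0491,0,0]
    - [-0.0151,0.0491,0,0]
    - [-0.0151,0.0491,0,0]
    - [-0.0151,0.0491,0,0]
    - [-0.0151,0.0491,0,0]

```text
time: 12.45
eef_pos: [511.8, -245.0, 274.7]
ee_rot: [0.999, -0.038, 0.0, 0.0]
force: [0.6, 0.3, 0.9]
opening: 66.4
grasp_force: 0.0
```

Request:
play_rows:
  increments:
    - [0,0,0.05,0]
    - [0,0,0.03,0]
    - [0,0,0,0]
    - [0,0,0,0]

```text
time: 12.95
eef_pos: [512.9, -244.0, 195.7]
ee_rot: [0.999, -0.037, 0.001, 0.001]
force: [-0.2, -0.3, 0.7]
opening: 66.5
grasp_force: 0.0
```

```bash
python3 go.py 512.4,-244,180,-0.072
```

```text
now 12.95 [ 512.9 -244.   195.7] -0.073 F [-0.2 -0.3  0.7] open 66.5 0.0
yaw -0.001 shift [-0.5  0.  15.7]
```

Request:
play_rows:
  increments:
    - [0,0,0.016,0]
    - [0,0,0.007,0]
    - [0,0,0,0]
    - [0,0,0,0]

```text
time: 13.45
eef_pos: [512.5, -243.7, 171.9]
ee_rot: [0.999, -0.036, 0.0, 0.0]
force: [-0.5, 0.6, 1.0]
opening: 66.5
grasp_force: 0.0
```

Request:
play_rows:
  increments:
    - [0,0,0.001,0]
    - [0,0,0,0]
    - [0,0,0,0]
    - [0,0,0,0]
  jaw: 0.3

```text
time: 13.95
eef_pos: [512.6, -243.9, 171.8]
ee_rot: [0.999, -0.036, 0.001, -0.0]
force: [-1.9, 1.2, 6.7]
opening: 51.5
grasp_force: 61.2
```

Request:
play_rows:
  increments:
    - [0,0,-0.02,0]
    - [0,0,-0.05,0]
    - [0,0,-0.03,0]
    - [0,0,0,0]

```text
time: 14.45
eef_pos: [513.0, -244.4, 273.9]
ee_rot: [0.999, -0.036, 0.003, 0.001]
force: [-0.1, -0.1, -0.4]
opening: 51.6
grasp_force: 62.7
```

```bash
python3 go.py 661.5,140,270,-0.072 661.5,140,270,-1.585; python3 snap.py q2
```

```text
now 14.45 [ 513.  -244.4  273.9] -0.072 F [-0.1 -0.1 -0.4] open 51.6 62.7
yaw -0.0 shift [ 120.4 -394.1    3.9]
yaw 1.513 shift [-0.  0. -0.]
14.45 [ 513.  -244.4  273.9] [ 0.9974 -0.0723  0.0057] [ 0.0056 -0.0019 -1.    ] [ 595.8 -250.   243.4]
```

View pics/q2.png

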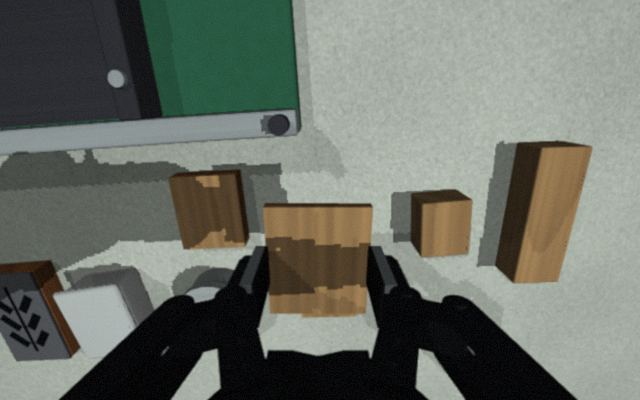

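The thin board is held level and centred at (318,258).

Request:
play_rows:
  increments:
    - [0.015,-0.0493,0,0]
    - [0.015,-0.0493,0,0]
    - [0.015,-0.0493,0,0]
    - [0.015,-0.0493,0,0]
    - [0.015,-0.0493,0,0]
    - [0.015,-0.0493,0,0]
    - [0.015,-0.0493,0,0]
    - [0.015,-0.0493,0,0]

```text
time: 15.5
eef_pos: [660.5, 142.9, 269.4]
ee_rot: [0.999, -0.036, -0.001, 0.0]
force: [0.5, -1.0, -1.1]
opening: 51.3
grasp_force: 62.7
```

Request:
play_rows:
  increments:
    - [0,0,0,0.189]
    - [0,0,0,0.189]
    - [0,0,0,0.189]
    - [0,0,0,0.189]
    - [0,0,0,0.189]
    - [0,0,0,0.189]
    - [0,0,0,0.189]
    - [0,0,0,0.189]

```text
time: 16.5
eef_pos: [660.1, 141.2, 269.2]
ee_rot: [-0.704, 0.71, 0.001, -0.001]
force: [1.1, 0.4, -0.5]
opening: 51.8
grasp_force: 62.7
```

Request:
play_rows:
  increments:
    - [0,0,0.03,0]
    - [0,0,0.01,0]
    - [0,0,0,0]

```text
time: 16.88
eef_pos: [660.3, 141.1, 229.6]
ee_rot: [-0.707, 0.708, 0.001, -0.001]
force: [0.3, -0.2, 0.6]
opening: 52.1
grasp_force: 62.7
```

```bash
python3 go.py 661.5,140,211,-1.585
```

```text
now 16.88 [660.3 141.1 229.6] -1.572 F [ 0.3 -0.2  0.6] open 52.1 62.7
yaw 0.013 shift [ 1.1 -1.3 18.6]
```

Request:
play_rows:
  increments:
    - [0.001,-0.001,0.012,0.013]
    - [0,0,0.006,0]
    - [0,0,0.001,0]
    - [0,0,0,0]

```text
time: 17.38
eef_pos: [661.7, 140.1, 211.9]
ee_rot: [-0.702, 0.712, -0.0, 0.0]
force: [-0.4, -0.3, -0.6]
opening: 51.6
grasp_force: 62.7
```

Request:
play_rows:
  increments:
    - [0,0,0.001,0]
    - [0,0,0,0]

```text
time: 17.62
eef_pos: [661.6, 140.1, 210.9]
ee_rot: [-0.702, 0.712, -0.0, 0.0]
force: [0.5, 0.5, 0.1]
opening: 51.6
grasp_force: 62.7
```

Request:
play_rows:
  increments:
    - [0,0,0.001,0]
    - [0,0,0.001,0]
    - [0,0,0,0]

```text
time: 18.0
eef_pos: [661.7, 140.0, 209.8]
ee_rot: [-0.702, 0.712, 0.0, 0.0]
force: [-1.7, 0.9, 5.0]
opening: 51.2
grasp_force: 63.4
```

Request:
play_rows:
  increments:
    - [0,0,0,0]
    - [0,0,0,0]
    - [0,0,-0.03,0]
    - [0,0,-0.04,0]
    - [0,0,0,-0.172]
    - [0,0,0,-0.172]
    - [0,0,0,-0.172]
    - [0,0,0,-0.172]
  jaw: 0.8

```text
time: 19.0
eef_pos: [661.5, 140.1, 278.4]
ee_rot: [0.902, -0.431, -0.0, 0.0]
force: [-0.1, -0.8, 0.7]
opening: 68.5
grasp_force: 0.0
```

Request:
play_rows:
  increments:
    - [0,0,0,-0.172]
    - [0,0,0,-0.172]
    - [0,0,0,-0.172]
    - [0,0,0,-0.172]
    - [0,0,0,-0.172]
    - [-0.05,0,0,0]
    - [-0.05,0,0,0]
    - [-0.05,0,0,0]

```text
time: 20.0
eef_pos: [510.2, 145.5, 278.4]
ee_rot: [1.0, -0.019, -0.0, 0.0]
force: [0.1, 0.8, 1.1]
opening: 68.1
grasp_force: 0.0
```

Request:
play_rows:
  increments:
    - [-0.04,0,0,0]
    - [-0.045,0,0,0]
    - [0,0,0,0]
    - [0,0,0,0]
  jaw: 0.87

```text
time: 20.5
eef_pos: [427.3, 149.1, 279.0]
ee_rot: [1.0, -0.018, 0.001, -0.0]
force: [0.1, -0.1, 0.2]
opening: 74.2
grasp_force: 0.0
```

```bash
python3 go.py 424,149.5,171,-0.035; python3 snap.py q3
```

```text
now 20.5 [427.3 149.1 279. ] -0.037 F [ 0.1 -0.1  0.2] open 74.2 0.0
yaw -0.002 shift [ -3.4  -0.3 108. ]
20.5 [427.3 149.1 279. ] [ 0.9993 -0.0368  0.0016] [ 1.6e-03  3.0e-04 -1.0e+00] [510.1 146.6 248.2]
```

View pics/q3.png

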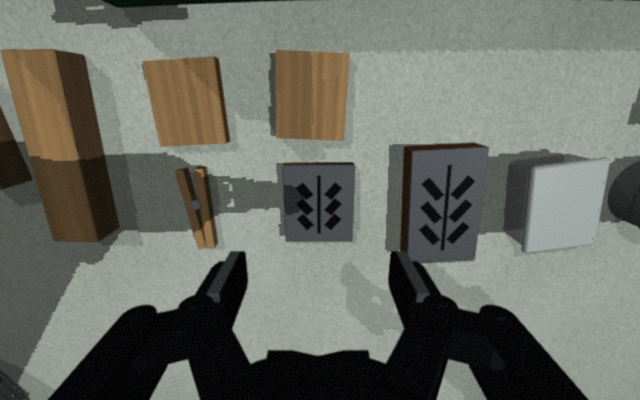

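A's top face has corners (282,163),(355,163),(354,241),(284,241), and C's has (411,147),(488,144),(475,261),(405,263). Working out their poses.

```bash
python3 - <<'E'
from fit import *
im,c=load("q3")
for n,p,zs in (("A",[(282,163),(355,163),(354,241),(284,241)],(9,12)),("C",[(411,147),(488,144),(475,261),(405,263)],(21,24))):
    for z in zs:
        q=back(c,p,z)[:,:2]; d=(q[0]+q[1]-q[2]-q[3])/2
        print(n,z,q.mean(0).round(1),"len",np.linalg.norm(d).round(1),"wid",np.linalg.norm((q[0]+q[3]-q[1]-q[2])/2).round(1),"ang",np.arctan2(d[1],d[0]).round(3))
E
```

```text
A 9 [423.2 149. ] len 71.6 wid 61.7 ang -0.03
A 12 [424.3 148.9] len 70.7 wid 61.0 ang -0.03
C 21 [420.2  44.8] len 103.0 wid 61.1 ang 0.025
C 24 [421.4  46.1] len 101.6 wid 60.3 ang 0.025
```

Request:
play_rows:
  increments:
    - [-0.0035,0,0.04,-0.005]
    - [0,0,0.04,0]
    - [0,0,0.02,0]
    - [0,0,0.007,0]
    - [0,0,0,0]
    - [0,0,0,0]

```text
time: 21.3
eef_pos: [423.9, 149.0, 172.4]
ee_rot: [1.0, -0.016, 0.001, -0.0]
force: [0.8, -0.1, 1.2]
opening: 74.0
grasp_force: 0.0
```

```bash
python3 go.py 423.6,149,171.5,-0.03
```

```text
now 21.3 [423.9 149.  172.4] -0.032 F [ 0.8 -0.1  1.2] open 74.0 0.0
yaw -0.002 shift [-0.3 -0.   0.9]
```

Request:
play_rows:
  increments:
    - [0,0,0.001,0]
    - [0,0,0,0]
    - [0,0,0,0]
    - [0,0,0,0]
  jaw: 0.3

```text
time: 21.8
eef_pos: [423.7, 149.0, 171.8]
ee_rot: [1.0, -0.016, 0.001, -0.001]
force: [-2.1, 0.0, 11.2]
opening: 58.1
grasp_force: 62.5
```

```bash
python3 go.py 661.5,140,275,-0.03
```

```text
now 21.8 [423.7 149.  171.8] -0.032 F [-2.1  0.  11.2] open 58.1 62.5
yaw -0.002 shift [ 238.     1.9 -103.2]
```

Request:
play_rows:
  increments:
    - [0,0,-0.02,0]
    - [0,0,-0.05,0]
    - [0,0,-0.035,0]
    - [0,0,0,0]

```text
time: 22.3
eef_pos: [424.0, 149.3, 277.8]
ee_rot: [1.0, -0.016, 0.002, -0.002]
force: [0.9, 0.2, -0.7]
opening: 58.1
grasp_force: 65.7
```

Request:
play_rows:
  increments:
    - [0.0476,0,0,0]
    - [0.0476,0,0,0]
    - [0.0476,0.001,0,0]
    - [0.0476,0,0,0]
    - [0.0476,0,0,0]
    - [0,0,0,0.1726]
    - [0,0,0,0.1726]
    - [0,0,0,0.1726]

```text
time: 23.3
eef_pos: [660.8, 140.3, 273.9]
ee_rot: [0.962, -0.274, -0.001, 0.0]
force: [-0.3, -0.6, -0.4]
opening: 58.3
grasp_force: 65.7
```

Request:
play_rows:
  increments:
    - [0,0,0,0.1726]
    - [0,0,0,0.1726]
    - [0,0,0,0.1726]
    - [0,0,0,0.1726]
    - [0,0,0,0.1726]
    - [0,0,0,0.1726]
    - [0,0,0.035,0]
    - [0,0,0,0]

```text
time: 24.3
eef_pos: [659.8, 140.8, 237.0]
ee_rot: [-0.702, 0.712, 0.003, -0.002]
force: [0.4, -0.3, -0.5]
opening: 58.3
grasp_force: 65.6
```

```bash
python3 snap.py r2; python3 go.py 661.5,140,217,-1.585;
```

```text
24.3 [659.8 140.8 237. ] [-1.490e-02 -9.999e-01 -1.000e-04] [-6.9e-03  2.0e-04 -1.0e+00] [657.6  57.8 205.9]
now 24.35 [660.5 140.4 239. ] -1.586 F [-0.7 -1.   0.8] open 58.1 65.6
yaw -0.001 shift [ 0.4 -1.  22. ]
```

View pics/r2.png

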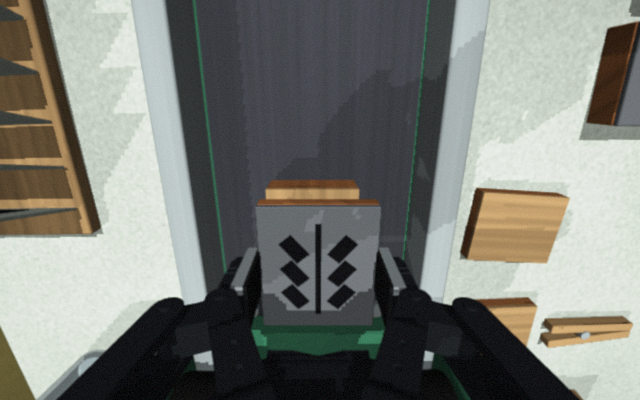

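A sits level above its board stack, whose front edge shows at (312,190). Lowering onto it.

Request:
play_rows:
  increments:
    - [0,-0.001,0.012,0]
    - [0,0,0.009,0]
    - [0,0,0.002,0]
    - [0,0,0,0]

```text
time: 24.85
eef_pos: [662.2, 140.2, 217.8]
ee_rot: [-0.702, 0.712, -0.0, 0.0]
force: [-0.1, -0.7, -1.2]
opening: 58.1
grasp_force: 65.6
```

Request:
play_rows:
  increments:
    - [0,0,0.001,0]
    - [0,0,0,0]

```text
time: 25.1
eef_pos: [662.2, 140.3, 216.9]
ee_rot: [-0.702, 0.712, -0.0, 0.0]
force: [0.6, 0.1, -0.6]
opening: 58.3
grasp_force: 65.6
```

Request:
play_rows:
  increments:
    - [0,0,0.001,0]
    - [0,0,0,0]

```text
time: 25.35
eef_pos: [662.2, 140.3, 216.1]
ee_rot: [-0.702, 0.712, -0.0, 0.0]
force: [-0.6, -0.0, 1.9]
opening: 58.0
grasp_force: 65.8
```

Request:
play_rows:
  increments:
    - [0,0,0.001,0]
    - [0,0,0,0]

```text
time: 25.6
eef_pos: [662.2, 140.2, 216.0]
ee_rot: [-0.702, 0.712, 0.0, 0.0]
force: [-2.9, 0.1, 7.4]
opening: 58.1
grasp_force: 66.5
```

Request:
play_rows:
  increments:
    - [0,0,0,0]
    - [0,0,0,0]
    - [0,0,-0.02,0]
    - [0,0,-0.04,0]
    - [0,0,0,-0.168]
    - [0,0,0,-0.168]
    - [0,0,0,-0.168]
    - [0,0,0,-0.168]
  jaw: 0.8

```text
time: 26.6
eef_pos: [662.0, 140.4, 274.3]
ee_rot: [0.899, -0.439, -0.0, 0.0]
force: [-0.4, -0.6, -0.2]
opening: 68.5
grasp_force: 0.0
```

Request:
play_rows:
  increments:
    - [0,0,0,-0.168]
    - [0,0,0,-0.168]
    - [0,0,0,-0.168]
    - [0,0,0,-0.168]
    - [0,0,0,-0.168]
    - [-0.05,0,0,0]
    - [-0.05,0,0,0]
    - [-0.0515,0,0,0]

```text
time: 27.6
eef_pos: [509.5, 151.3, 274.4]
ee_rot: [0.999, -0.037, -0.0, 0.0]
force: [-0.7, 0.4, 1.1]
opening: 68.5
grasp_force: 0.0
```

Request:
play_rows:
  increments:
    - [0,0,0.05,0]
    - [0,0,0.03,0]
    - [0,0,0,0]
    - [0,0,0,0]

```text
time: 28.1
eef_pos: [511.7, 151.0, 195.6]
ee_rot: [0.999, -0.037, 0.001, 0.0]
force: [-0.1, 0.2, 1.0]
opening: 68.4
grasp_force: 0.0
```

```bash
python3 go.py 511.1,151.7,172.5,-0.075
```

```text
now 28.1 [511.7 151.  195.6] -0.074 F [-0.1  0.2  1. ] open 68.4 0.0
yaw 0.001 shift [-0.7 -0.6 23.1]
```

Request:
play_rows:
  increments:
    - [-0.0005,-0.0005,0.015,0]
    - [0,0,0.008,0]
    - [0,0,0,0]
    - [0,0,0,0]

```text
time: 28.6
eef_pos: [510.7, 151.9, 171.8]
ee_rot: [0.999, -0.037, 0.0, 0.0]
force: [-0.1, 0.2, -0.6]
opening: 68.3
grasp_force: 0.0
```

Request:
play_rows:
  increments:
    - [0,0,0,0]
    - [0,0,0,0]
    - [0,0,0,0]
    - [0,0,0,0]
  jaw: 0.3

```text
time: 29.1
eef_pos: [510.9, 151.9, 172.4]
ee_rot: [0.999, -0.037, 0.001, -0.0]
force: [-0.8, -0.5, 6.0]
opening: 52.1
grasp_force: 63.2
```

Request:
play_rows:
  increments:
    - [0,0,-0.02,0]
    - [0,0,-0.05,0]
    - [0,0,-0.035,0]
    - [0,0,0,0]

```text
time: 29.6
eef_pos: [511.4, 152.0, 278.8]
ee_rot: [0.999, -0.037, 0.002, -0.001]
force: [-1.1, 0.1, 0.2]
opening: 52.4
grasp_force: 62.9
```

```bash
python3 go.py 660.3,51,275,-0.075
```

```text
now 29.6 [511.4 152.  278.8] -0.073 F [-1.1  0.1  0.2] open 52.4 62.9
yaw 0.002 shift [156.1  89.6   3.8]
```

Request:
play_rows:
  increments:
    - [0.039,0.0224,0,0]
    - [0.039,0.0224,0,0]
    - [0.039,0.0224,0,0]
    - [0.039,0.0224,0,0]
    - [0,0,0,0.168]
    - [0,0,0,0.168]
    - [0,0,0,0.168]
    - [0,0,0,0.168]

```text
time: 30.6
eef_pos: [659.1, 51.3, 274.9]
ee_rot: [0.93, -0.367, -0.001, 0.0]
force: [-0.3, -0.5, -0.2]
opening: 52.3
grasp_force: 62.9
```

Request:
play_rows:
  increments:
    - [0,0,0,0.168]
    - [0,0,0,0.168]
    - [0,0,0,0.168]
    - [0,0,0,0.168]
    - [0,0,0,0.168]
    - [0,0,0.04,0]
    - [0,0,0.015,0]
    - [0,0,0,0]

```text
time: 31.6
eef_pos: [659.1, 51.2, 220.2]
ee_rot: [-0.702, 0.712, 0.001, -0.001]
force: [-0.5, 0.2, 0.5]
opening: 52.3
grasp_force: 62.9
```

```bash
python3 go.py 660.3,51,192.5,-1.585
```

```text
now 31.6 [659.1  51.2 220.2] -1.586 F [-0.5  0.2  0.5] open 52.3 62.9
yaw -0.001 shift [ 0.2 -1.2 27.7]
```

Request:
play_rows:
  increments:
    - [0,-0.001,0.018,0]
    - [0,0,0.007,0]
    - [0,0,0.002,0]
    - [0,0,0,0]

```text
time: 32.1
eef_pos: [660.6, 51.1, 194.9]
ee_rot: [-0.702, 0.712, -0.0, 0.0]
force: [-0.9, -0.7, -0.3]
opening: 52.3
grasp_force: 62.9
```

Request:
play_rows:
  increments:
    - [0,0,0.001,0]
    - [0,0,0,0]

```text
time: 32.35
eef_pos: [660.6, 51.2, 193.9]
ee_rot: [-0.702, 0.712, -0.0, 0.0]
force: [0.1, 0.9, -0.6]
opening: 52.2
grasp_force: 62.9
```

Request:
play_rows:
  increments:
    - [0,0,0.001,0]
    - [0,0,0.001,0]
    - [0,0,0,0]

```text
time: 32.72
eef_pos: [660.6, 51.1, 192.4]
ee_rot: [-0.702, 0.712, 0.0, 0.0]
force: [-2.1, 0.7, 4.9]
opening: 52.0
grasp_force: 63.5
```

Request:
play_rows:
  increments:
    - [0,0,0,0]
    - [0,0,0,0]
    - [0,0,-0.03,0]
    - [0,0,-0.05,0]
    - [0,0,0,-0.179]
    - [0,0,0,-0.179]
    - [0,0,0,-0.179]
    - [0,0,0,-0.179]
  jaw: 0.8

```text
time: 33.72
eef_pos: [660.4, 51.2, 271.5]
ee_rot: [0.908, -0.419, -0.0, 0.0]
force: [0.3, -0.3, -0.2]
opening: 68.1
grasp_force: 0.0
```

Request:
play_rows:
  increments:
    - [0,0,0,-0.179]
    - [0,0,0,-0.179]
    - [0,0,0,-0.179]
    - [0,0,0,-0.179]
    - [0,0,0,-0.179]
    - [-0.05,0,0,0]
    - [-0.05,0,0,0]
    - [-0.05,0,0,0]

```text
time: 34.72
eef_pos: [509.0, 47.0, 271.5]
ee_rot: [1.0, 0.012, -0.0, 0.0]
force: [-0.7, 0.6, 0.8]
opening: 68.5
grasp_force: 0.0
```

Request:
play_rows:
  increments:
    - [-0.045,0,0,0]
    - [-0.045,0,0,0]
    - [0,0,0.02,0]
    - [0,0,0,0]
    - [0,0,0,0]
  jaw: 0.85

```text
time: 35.35
eef_pos: [421.4, 44.8, 252.1]
ee_rot: [1.0, 0.012, 0.001, 0.0]
force: [0.6, 0.7, 0.2]
opening: 72.1
grasp_force: 0.0
```

```bash
python3 go.py 420.5,45.5,177,0.025
```

```text
now 35.35 [421.4  44.8 252.1] 0.025 F [0.6 0.7 0.2] open 72.1 0.0
yaw -0.0 shift [-0.8 -0.7 75.1]
```

Request:
play_rows:
  increments:
    - [0,-0.001,0.03,0]
    - [0,0,0.03,0]
    - [0,0,0.013,0]
    - [0,0,0,0]
    - [0,0,0,0]

```text
time: 35.98
eef_pos: [421.3, 45.8, 179.3]
ee_rot: [1.0, 0.013, 0.001, 0.0]
force: [-0.5, -0.6, 0.6]
opening: 72.5
grasp_force: 0.0
```

```bash
python3 go.py 420.5,45.5,177,0.025
```

```text
now 35.98 [421.3  45.8 179.3] 0.025 F [-0.5 -0.6  0.6] open 72.5 0.0
yaw 0.0 shift [-0.8  0.3  2.3]
```

Request:
play_rows:
  increments:
    - [-0.001,0,0.002,0]
    - [0,0,0,0]

```text
time: 36.22
eef_pos: [419.6, 46.2, 177.0]
ee_rot: [1.0, 0.013, 0.0, -0.0]
force: [-0.7, -0.6, 0.1]
opening: 72.6
grasp_force: 0.0
```

Request:
play_rows:
  increments:
    - [0,0,0,0]
    - [0,0,0,0]
    - [0,0,0,0]
    - [0,0,0,0]
  jaw: 0.3

```text
time: 36.72
eef_pos: [419.7, 46.0, 177.3]
ee_rot: [1.0, 0.013, 0.0, -0.0]
force: [-2.2, -0.4, 8.4]
opening: 58.8
grasp_force: 63.4
```

Request:
play_rows:
  increments:
    - [0,0,-0.02,0]
    - [0,0,-0.05,0]
    - [0,0,-0.035,0]
    - [0,0,0,0]

```text
time: 37.22
eef_pos: [420.3, 46.2, 283.4]
ee_rot: [1.0, 0.013, 0.002, -0.001]
force: [0.1, 0.9, -1.3]
opening: 58.2
grasp_force: 66.1
```

```bash
python3 go.py 660.3,51,275,0.025; python3 snap.py q4;  python3 snap.py top4 top
```

```text
now 37.23 [420.3  46.2 283.4] 0.026 F [ 0.1  0.9 -1.3] open 58.2 66.1
yaw 0.001 shift [240.1   1.2   8.4]
37.225 [420.3  46.2 283.4] [0.9996 0.0263 0.0045] [ 0.0045  0.0025 -1.    ] [503.2  49.  252.8]
37.275 [419.6  46.4 282.2] [0.9996 0.0265 0.0016] [ 0.0015  0.0015 -1.    ] [ 442.7    4.2 1247.2]
```

View pics/q4.png

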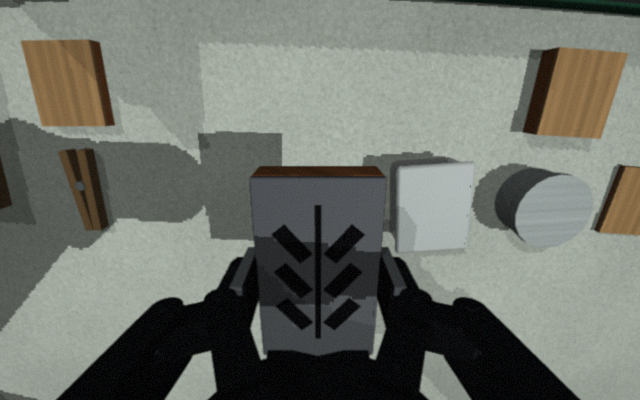

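```bash
python3 - <<'E'
from fit import *
im,c=load("q4"); q=back(c,[(251,178),(386,178)],130.); t=np.array([420.3,46.2]); print("C front edge",q.round(1),"width",np.linalg.norm(q[0]-q[1]).round(1),"ahead of tcp",(q.mean(0)[:2]-t).round(1))
im,c=load("r2"); t=np.array([659.8,140.8])
q=back(c,[(257,207),(380,207)],78.); print("A front",q.round(1),"width",np.linalg.norm(q[0]-q[1]).round(1),(q.mean(0)[:2]-t).round(1))
E
```

```text
C front edge [[470.   77.2 130. ]
 [471.5  19.1 130. ]] width 58.1 ahead of tcp [50.5  1.9]
A front [[685.8 105.9  78. ]
 [628.6 106.9  78. ]] width 57.2 [ -2.6 -34.4]
```

Request:
play_rows:
  increments:
    - [0.048,0,0,0]
    - [0.048,0,0,0]
    - [0.048,0,0,0]
    - [0.048,0,0,0]
    - [0.048,0,0,0]
    - [0,0,0,0.179]
    - [0,0,0,0.179]
    - [0,0,0,0.179]

```text
time: 38.33
eef_pos: [659.1, 51.7, 278.7]
ee_rot: [0.967, -0.256, -0.002, 0.001]
force: [0.0, -0.6, -1.2]
opening: 58.5
grasp_force: 66.0
```

Request:
play_rows:
  increments:
    - [0,0,0,0.179]
    - [0,0,0,0.179]
    - [0,0,0,0.179]
    - [0,0,0,0.179]
    - [0,0,0,0.179]
    - [0,0,0,0.179]
    - [0,0,0.02,0]
    - [0,0,0,0]

```text
time: 39.33
eef_pos: [658.5, 52.3, 257.7]
ee_rot: [-0.703, 0.712, 0.002, -0.002]
force: [-0.4, 0.5, -0.2]
opening: 58.5
grasp_force: 66.0
```

```bash
python3 go.py 660.3,51,210,-1.585
```

```text
now 39.33 [658.5  52.3 257.7] -1.584 F [-0.4  0.5 -0.2] open 58.5 66.0
yaw 0.001 shift [ 1.3 -1.8 47.7]
```

Request:
play_rows:
  increments:
    - [0.001,-0.0015,0.02,0]
    - [0,0,0.015,0]
    - [0,0,0,0]
    - [0,0,0,0]

```text
time: 39.83
eef_pos: [661.2, 51.0, 227.0]
ee_rot: [-0.702, 0.712, -0.0, 0.0]
force: [0.1, -0.6, -1.8]
opening: 58.5
grasp_force: 66.0
```

```bash
python3 go.py 660.5,51.3,210,-1.585
```

```text
now 39.83 [661.2  51.  227. ] -1.585 F [ 0.1 -0.6 -1.8] open 58.5 66.0
yaw -0.0 shift [-0.3  0.7 17. ]
```

Request:
play_rows:
  increments:
    - [0,0.0005,0.012,0]
    - [0,0,0.005,0]
    - [0,0,0,0]

```text
time: 40.2
eef_pos: [660.5, 51.1, 209.6]
ee_rot: [-0.702, 0.712, 0.0, 0.0]
force: [-0.0, -0.3, -1.9]
opening: 58.3
grasp_force: 66.0
```

Request:
play_rows:
  increments:
    - [0,0,0.001,0]
    - [0,0,0,0]

```text
time: 40.45
eef_pos: [660.5, 51.1, 209.4]
ee_rot: [-0.702, 0.712, 0.0, 0.0]
force: [-1.3, 0.6, 4.7]
opening: 58.3
grasp_force: 66.6
```

Request:
play_rows:
  increments:
    - [0,0,0,0]
    - [0,0,0,0]
    - [0,0,-0.03,0]
    - [0,0,-0.05,0]
    - [0,0,-0.01,-0.1733]
    - [0,0,0,-0.1733]
    - [0,0,0,-0.1733]
    - [0,0,0,-0.1733]
  jaw: 0.8

```text
time: 41.45
eef_pos: [660.4, 51.2, 298.5]
ee_rot: [0.903, -0.429, 0.0, 0.0]
force: [-0.0, -0.5, -0.7]
opening: 68.7
grasp_force: 0.0
```

Request:
play_rows:
  increments:
    - [0,0,0,-0.1733]
    - [0,0,0,-0.1733]
    - [0,0,0,-0.1733]
    - [0,0,0,-0.1733]
    - [0,0,0,-0.1733]
    - [-0.0226,0.0482,0,0]
    - [-0.0226,0.0482,0,0]
    - [-0.0226,0.0482,0,0]

```text
time: 42.45
eef_pos: [588.1, -93.1, 298.7]
ee_rot: [1.0, -0.013, 0.0, 0.0]
force: [0.5, -0.1, -0.1]
opening: 68.2
grasp_force: 0.0
```

Request:
play_rows:
  increments:
    - [-0.0226,0.0482,0,0]
    - [-0.0226,0.0482,0,0]
    - [-0.0226,0.0482,0,0]
    - [-0.0226,0.0482,0,0]
    - [-0.0226,0.0482,0,0]
    - [0,0,0,0]
    - [0,0,0,0]

```text
time: 43.32
eef_pos: [469.8, -329.6, 298.5]
ee_rot: [1.0, -0.013, 0.0, -0.0]
force: [0.7, -0.5, -0.1]
opening: 68.2
grasp_force: 0.0
```

```bash
python3 snap.py w5; python3 snap.py top5 top; python3 - <<'E'
from fit import *
v=[load("w5")]; t=load("top5")
def topfit(p): return fit([t],p,118,40,30,wood)
print("w5",fit(v,(491,-430,-.02),118,40,30,wood)); print("top",topfit((491,-432,-.02)))
im=t[0].copy()
a=cv2.resize(im[120:270,200:460],None,fx=3,fy=3,interpolation=cv2.INTER_CUBIC)[:270]
b=v[0][0]
canvas=np.zeros((590,780,3),np.uint8); canvas[:270,:780]=a; canvas[270:590,:640]=b[:320]
cv2.imwrite("pics/comb.png",canvas)
E
```

```text
43.325 [ 469.8 -329.6  298.5] [ 9.997e-01 -2.640e-02  1.000e-04] [ 1.e-04  5.e-04 -1.e+00] [ 552.6 -331.2  267.5]
43.375 [ 470.4 -328.8  298.4] [ 0.9997 -0.0245  0.    ] [ 0.e+00  8.e-04 -1.e+00] [ 442.7    4.2 1247.2]
w5 (array([ 4.91292125e+02, -4.29796967e+02, -1.89287823e-02]), np.float64(0.06272704882704272), array([0.063]))
top (array([ 4.92121528e+02, -4.27600694e+02, -1.48611111e-02]), np.float64(0.9056511056511056), array([0.906]))
```

View pics/comb.png

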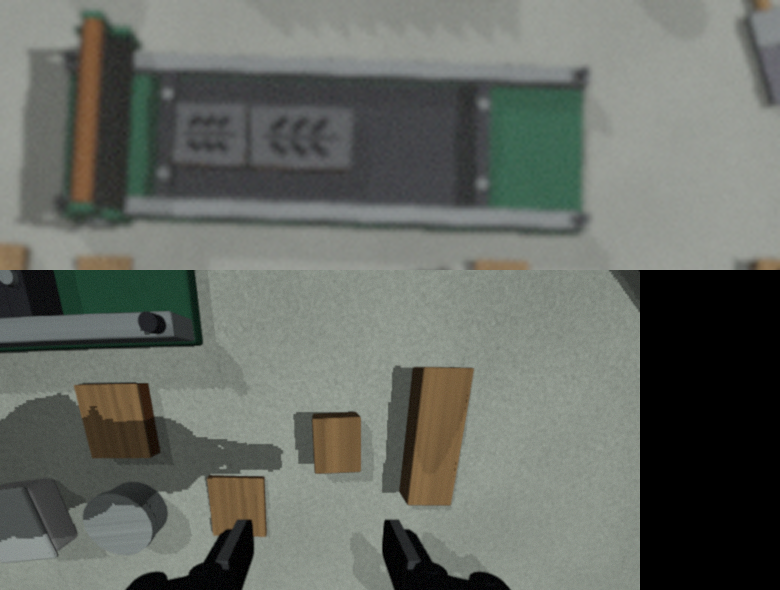

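Top part: the blocks sit in a row on the bed, A at (210,135) and C at (300,137). Bottom part: bar_118 at about (437,437) in the montage, unmoved, with the fit at (491,-430).

Request:
play_rows:
  increments:
    - [0.0114,0.0504,0,-0.005]
    - [0.0114,0.0504,0,0]
    - [0,0,0.05,0]
    - [0,0,0.04,0]
    - [0,0,0,0]
    - [0,0,0,0]
  jaw: 0.75

```text
time: 44.18
eef_pos: [491.2, -430.8, 210.1]
ee_rot: [1.0, -0.01, 0.001, 0.001]
force: [0.9, -0.3, 0.7]
opening: 63.8
grasp_force: 0.0
```

```bash
python3 go.py 491.2,-430,178,-0.02; python3 snap.py q6; python3 - <<'E'
from fit import *
print(fit([load("w5"),load("q6")],(491,-430,-.02),118,40,30,wood))
E
```

```text
now 44.17 [ 491.2 -430.8  210.1] -0.019 F [ 0.9 -0.3  0.7] open 63.8 0.0
yaw 0.001 shift [-0.  -0.8 32.1]
44.175 [ 491.2 -430.8  210.1] [ 0.9998 -0.0194  0.0014] [ 0.0014 -0.0016 -1.    ] [ 574.  -432.   179.2]
(array([ 4.91292125e+02, -4.29796967e+02, -1.89287823e-02]), np.float64(0.06272704882704272), array([0.063]))
```

Request:
play_rows:
  increments:
    - [0,-0.0005,0.02,0]
    - [0,0,0.012,0]
    - [0,0,0,0]
    - [0,0,0,0]

```text
time: 44.72
eef_pos: [490.2, -430.7, 176.8]
ee_rot: [1.0, -0.011, 0.0, 0.0]
force: [-0.4, -1.3, -0.6]
opening: 64.0
grasp_force: 0.0
```

Request:
play_rows:
  increments:
    - [0,0,0,0]
    - [0,0,0,0]
    - [0,0,0,0]
    - [0,0,0,0]
    - [0,0,0,0]
  jaw: 0.2

```text
time: 45.35
eef_pos: [490.4, -430.9, 177.5]
ee_rot: [1.0, -0.011, 0.001, 0.001]
force: [-0.7, -0.4, 6.6]
opening: 38.9
grasp_force: 62.3
```

Request:
play_rows:
  increments:
    - [0,0,-0.02,0]
    - [0,0,-0.05,0]
    - [0,0,-0.035,0]
    - [0,0,0,0]
    - [0,0,0,0]

```text
time: 45.98
eef_pos: [490.1, -429.8, 281.3]
ee_rot: [1.0, -0.01, -0.0, -0.001]
force: [-0.3, 0.4, -1.2]
opening: 39.2
grasp_force: 61.8
```

```bash
python3 go.py 659,-59,290,-0.02; python3 snap.py q7; python3 - <<'E'
from fit import *
im,c=load("q7"); s=sensors.get_state(); z=s["eef_pos"][2]
# front top edge of held bar along its middle column
t=s["eef_pos"]; top=z-178+30
w=wood(im)
for off in(-10,-5,0,5,10):
    uv=proj(c,[t[0]+45,t[1]+off,top])[0]; col=int(round(uv[0]))
    g=cv2.cvtColor(im,cv2.COLOR_BGR2HSV)[:,col,2]
    r=int(uv[1]); print(col,"V rows",r-30,g[r-30:r+10:2], "nom edge", proj(c,[[t[0]+59,t[1]+off,top],[t[0]+59,t[1]+off,top-30]]).round(1).tolist())
E
```

```text
now 45.98 [ 490.1 -429.8  281.3] -0.02 F [-0.3  0.4 -1.2] open 39.2 61.8
yaw -0.0 shift [ 161.4 -374.1   -8.7]
45.975 [ 490.1 -429.8  281.3] [ 9.998e-01 -2.050e-02 -6.000e-04] [-6.0e-04  1.4e-03 -1.0e+00] [ 572.9 -430.9  250.2]
341 V rows 161 [122 124 124 123 123 122 122 117 121 123 119 119 125 127 123 120 121 119
 118 122] nom edge [[341.0, 158.6], [336.5, 146.7]]
329 V rows 161 [124 123 125 127 123 126 125 125 124 121 123 119 124 123 125 122 126 123
 124 122] nom edge [[328.6, 158.9], [326.5, 146.9]]
317 V rows 162 [126 123 123 124 126 124 123 122 123 124 120 124 125 122 123 124 121 125
 124 121] nom edge [[316.2, 159.1], [316.6, 147.1]]
305 V rows 162 [127 130 131 131 128 128 130 129 125 128 129 130 127 125 132 127 135 128
 128 131] nom edge [[303.8, 159.4], [306.6, 147.3]]
293 V rows 162 [131 126 128 129 127 127 123 125 126 128 128 123 125 125 130 129 123 129
 128 124] nom edge [[291.5, 159.6], [296.6, 147.5]]
```

Request:
play_rows:
  increments:
    - [0.0202,-0.0465,0,0]
    - [0.0202,-0.0465,0,0]
    - [0.0202,-0.0465,0,0]
    - [0.0202,-0.0465,0,0]
    - [0.0202,-0.0465,0,0]
    - [0.0202,-0.0465,0,0]
    - [0.0202,-0.0465,0,0]
    - [0.0202,-0.0465,0,0]

```text
time: 47.02
eef_pos: [659.6, -60.0, 280.1]
ee_rot: [1.0, -0.01, -0.001, 0.0]
force: [0.8, -0.5, -0.6]
opening: 39.0
grasp_force: 61.7
```

Request:
play_rows:
  increments:
    - [0,0,0,0.1739]
    - [0,0,0,0.1739]
    - [0,0,0,0.1739]
    - [0,0,0,0.1739]
    - [0,0,0,0.1739]
    - [0,0,0,0.1739]
    - [0,0,0,0.1739]
    - [0,0,0,0.1739]

```text
time: 48.02
eef_pos: [659.1, -61.7, 280.0]
ee_rot: [0.759, -0.651, -0.001, 0.001]
force: [-0.3, 0.8, -1.5]
opening: 39.2
grasp_force: 61.5
```

Request:
play_rows:
  increments:
    - [0,0,0,0.1739]
    - [0,0,0.015,0]
    - [0,0,0,0]
    - [0,0,0,0]

```text
time: 48.52
eef_pos: [659.4, -62.0, 266.2]
ee_rot: [-0.702, 0.712, 0.0, -0.0]
force: [1.1, -0.4, -1.7]
opening: 38.6
grasp_force: 61.6
```

```bash
python3 go.py 659,-60.5,199,-1.585; python3 snap.py r7; python3 - <<'E'
from fit import *
im,c=load("r7"); s=sensors.get_state(); t=s["eef_pos"]; top=t[2]-177.5+30
print("bar end nominal px",proj(c,[[t[0],t[1]-59,top],[t[0],t[1]-59,top-30]]).round(1).tolist(),"tail edge nominal px",proj(c,[[658,-122,50],[658,-122,20],[658,-137,50]]).round(1).tolist())
for col in (300,318,335): print(col,im[20:190:3,col].tolist())
E
```

```text
now 48.52 [659.4 -62.  266.2] -1.585 F [ 1.1 -0.4 -1.7] open 38.6 61.6
yaw 0.0 shift [-1.5  0.5 67.2]
48.525 [659.4 -62.  266.2] [-1.410e-02 -9.999e-01 -2.000e-04] [-7.e-04  2.e-04 -1.e+00] [ 657.5 -145.   235.2]
bar end nominal px [[313.6, 159.9], [314.4, 147.6]] tail edge nominal px [[317.6, 135.8], [317.6, 130.5], [317.2, 110.7]]
300 [[78, 109, 49], [80, 107, 48], [79, 109, 50], [79, 106, 49], [80, 108, 51], [80, 105, 49], [80, 104, 49], [83, 109, 53], [84, 112, 56], [82, 111, 54], [75, 106, 48], [82, 111, 52], [84, 115, 56], [84, 111, 54], [79, 107, 50], [89, 115, 58], [80, 110, 52], [84, 112, 55], [83, 109, 54], [82, 111, 53], [81, 112, 53], [83, 111, 53], [71, 96, 44], [76, 102, 51], [73, 96, 41], [75, 100, 44], [75, 99, 45], [73, 94, 46], [71, 100, 44], [76, 102, 47], [38, 44, 29], [68, 61, 58], [65, 60, 60], [67, 60, 57], [64, 56, 54], [59, 55, 53], [62, 58, 56], [60, 55, 55], [60, 53, 51], [32, 28, 26], [33, 29, 28], [31, 30, 26], [39, 65, 81], [46, 72, 91], [44, 70, 89], [52, 78, 98], [90, 134, 169], [100, 146, 178], [95, 142, 173], [95, 136, 172], [96, 140, 174], [84, 121,
[... 1082 characters left out ...]
05, 46], [77, 107, 51], [79, 104, 52], [75, 104, 45], [73, 103, 44], [80, 111, 51], [80, 114, 53], [79, 109, 49], [79, 108, 51], [78, 110, 50], [80, 110, 54], [78, 109, 53], [72, 101, 46], [68, 91, 40], [70, 94, 44], [72, 98, 46], [74, 99, 46], [72, 98, 45], [72, 96, 43], [73, 99, 47], [72, 98, 45], [40, 43, 34], [53, 48, 45], [60, 53, 54], [54, 51, 48], [53, 47, 45], [54, 52, 48], [49, 47, 42], [56, 52, 52], [48, 41, 41], [31, 29, 28], [38, 32, 31], [31, 31, 29], [43, 58, 70], [44, 68, 86], [45, 69, 83], [48, 70, 89], [82, 125, 154], [96, 140, 173], [92, 135, 169], [94, 136, 170], [93, 139, 171], [93, 139, 169], [94, 137, 169], [88, 133, 166], [75, 115, 145], [82, 121, 149], [78, 118, 144]]
```

View pics/r7.png

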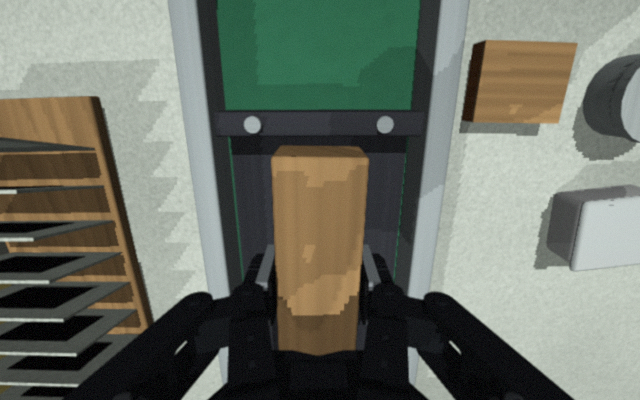

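The bar's end top edge is at row 157 and the tail stop's inner edge at row 135. With TCP y near −60 that leaves about 2 mm at each end. Lowering it in.

Request:
play_rows:
  increments:
    - [-0.002,0,0.02,0]
    - [0,0,0.015,0]
    - [0,0,0,0]
    - [0,0,0,0]

```text
time: 49.08
eef_pos: [659.6, -60.2, 231.8]
ee_rot: [-0.702, 0.713, -0.0, -0.0]
force: [-0.6, -0.2, -0.7]
opening: 39.0
grasp_force: 61.6
```

```bash
python3 go.py 659,-60,198,-1.585; python3 go.py | head -1
```

```text
now 49.08 [659.6 -60.2 231.8] -1.586 F [-0.6 -0.2 -0.7] open 39.0 61.6
yaw -0.001 shift [-0.1  0.7 33.8]
now 49.08 [659.6 -60.2 231.8] -1.586 F [-0.6 -0.2 -0.7] open 39.0 61.6
```

Request:
play_rows:
  increments:
    - [0,0,0.005,0]
    - [0,0,0.003,0]
    - [0,0,0,0]

```text
time: 49.45
eef_pos: [659.5, -59.9, 223.5]
ee_rot: [-0.702, 0.712, 0.0, -0.0]
force: [0.7, 0.1, -1.1]
opening: 38.9
grasp_force: 61.6
```

Request:
play_rows:
  increments:
    - [0,0,0.008,0]
    - [0,0,0.006,0]
    - [0,0,0,0]

```text
time: 49.82
eef_pos: [659.4, -59.8, 208.9]
ee_rot: [-0.702, 0.712, 0.001, -0.0]
force: [-0.8, -0.6, -0.3]
opening: 38.9
grasp_force: 61.6
```

Request:
play_rows:
  increments:
    - [0,0,0.006,0]
    - [0,0,0.003,0]
    - [0,0,0,0]

```text
time: 50.2
eef_pos: [659.5, -59.9, 200.4]
ee_rot: [-0.702, 0.712, 0.0, -0.0]
force: [-0.3, -0.2, -1.3]
opening: 38.9
grasp_force: 61.6
```

Request:
play_rows:
  increments:
    - [0,0,0.002,0]
    - [0,0,0.001,0]
    - [0,0,0,0]

```text
time: 50.58
eef_pos: [659.6, -59.9, 197.7]
ee_rot: [-0.702, 0.712, -0.0, -0.0]
force: [0.3, -0.1, -1.5]
opening: 39.5
grasp_force: 61.6
```

Request:
play_rows:
  increments:
    - [0,0,0.001,0]
    - [0,0,0,0]

```text
time: 50.82
eef_pos: [659.7, -60.0, 197.5]
ee_rot: [-0.702, 0.712, 0.0, 0.0]
force: [-2.1, 1.1, 4.1]
opening: 38.7
grasp_force: 62.4
```

Request:
play_rows:
  increments:
    - [0,0,0,0]
    - [0,0,0,0]
    - [0,0,-0.03,0]
    - [0,0,-0.05,0]
    - [0,0,-0.05,0]
    - [0,0,-0.042,-0.1746]
    - [0,0,0,-0.1746]
    - [0,0,0,-0.1746]
  jaw: 0.65

```text
time: 51.82
eef_pos: [659.6, -60.0, 369.3]
ee_rot: [0.864, -0.504, 0.001, -0.0]
force: [-0.0, 0.5, -0.5]
opening: 55.4
grasp_force: 0.0
```

Request:
play_rows:
  increments:
    - [0,0,0,-0.1746]
    - [0,0,0,-0.1746]
    - [0,0,0,-0.1746]
    - [0,0,0,-0.1746]
    - [0,0,0,-0.1746]
    - [0,0,0,-0.1746]
    - [0,-0.045,0,0]
    - [0,-0.045,0,0]

```text
time: 52.82
eef_pos: [660.8, 30.1, 368.7]
ee_rot: [1.0, -0.008, 0.0, -0.0]
force: [0.5, 1.5, 0.1]
opening: 55.9
grasp_force: 0.0
```

Request:
play_rows:
  increments:
    - [0,0,0,0]
    - [0,0,0,0]

```text
time: 53.08
eef_pos: [660.7, 29.4, 368.6]
ee_rot: [1.0, -0.008, -0.0, 0.001]
force: [0.1, -0.5, 0.8]
opening: 55.8
grasp_force: 0.0
```

```bash
python3 snap.py v1; python3 - <<'E'
from fit import *
im,c=load("v1")
P=np.array([660.,28.]);ang=np.radians(89.2); ey=np.array([np.cos(ang),np.sin(ang)])
# brightness profile along the midline, at z=56 (blocks) and z=50
g=cv2.GaussianBlur(im,(3,3),0)
def prof(z,y0,y1,x=0,step=1):
    ys=np.arange(y0,y1,step); ex=np.array([ey[1],-ey[0]])
    uv=proj(c,np.array([[*(P+y*ey+x*ex),z] for y in ys]))
    v=[g[int(round(b)),int(round(a))].astype(int) if 0<=a<640 and 0<=b<400 else [0,0,0] for a,b in uv]
    return list(zip(ys.tolist(),[ '%d/%d'%(np.sum(q)//3,q[2]-q[0]) for q in v]))
for z,a,b,x in((56,140,160,24),(56,66,90,24),(56,-36,-18,24),(50,-36,-16,12),(50,-156,-140,12)): print(z,x,*prof(z,a,b,x))
E
```

```text
53.075 [660.7  29.4 368.6] [ 9.999e-01 -1.510e-02 -1.000e-04] [-1.0e-04 -1.1e-03 -1.0e+00] [743.5  28.7 337.6]
56 24 (140, '63/-5') (141, '63/-5') (142, '63/-5') (143, '63/-5') (144, '63/-4') (145, '62/-5') (146, '59/-6') (147, '50/-5') (148, '39/-5') (149, '31/-4') (150, '30/-3') (151, '30/-3') (152, '30/-3') (153, '31/-5') (154, '31/-4') (155, '28/-2') (156, '28/-3') (157, '29/-3') (158, '29/-4') (159, '29/-3')
56 24 (66, '116/-9') (67, '116/-8') (68, '116/-9') (69, '116/-9') (70, '117/-8') (71, '110/-8') (72, '86/-2') (73, '53/12') (74, '38/31') (75, '48/45') (76, '64/50') (77, '77/33') (78, '91/6') (79, '106/-7') (80, '114/-9') (81, '116/-8') (82, '117/-9') (83, '117/-8') (84, '117/-9') (85, '116/-9') (86, '115/-9') (87, '116/-9') (88, '117/-8') (89, '117/-8')
56 24 (-36, '87/53') (-35, '88/53') (-34, '89/54') (-33, '87/54') (-32, '81/51') (-31, '68/42') (-30, '52/32') (-29, '44/25') (-28, '52/17') (-27, '78/4') (-26, '108/-6') (-25, '121/-9') (-24, '122/-9') (-23, '122/-10') (-22, '121/-9') (-21, '121/-9') (-20, '123/-8') (-19, '123/-8')
50 12 (-36, '161/89') (-35, '161/89') (-34, '161/88') (-33, '159/88') (-32, '143/81') (-31, '105/62') (-30, '63/38') (-29, '50/19') (-28, '74/4') (-27, '105/-5') (-26, '120/-9') (-25, '122/-10') (-24, '121/-9') (-23, '120/-8') (-22, '121/-9') (-21, '120/-9') (-20, '121/-10') (-19, '122/-10') (-18, '121/-9') (-17, '121/-8')
50 12 (-156, '77/-10') (-155, '76/-10') (-154, '75/-11') (-153, '75/-11') (-152, '73/-11') (-151, '67/-9') (-150, '52/-7') (-149, '48/8') (-148, '80/40') (-147, '129/73') (-146, '156/86') (-145, '162/89') (-144, '162/89') (-143, '163/89') (-142, '162/88') (-141, '161/88')
```

The row measures A at 112.5, C at 22.5 and the bar at −89.5 mm in press y, all inside the limits. Next is the roller handle.

Request:
play_rows:
  increments:
    - [0,-0.05,0,0]
    - [0,-0.05,0,0]
    - [0,-0.05,0,0]
    - [0,-0.05,0,0]
    - [0,-0.015,0,0]
    - [0,0,0,0]

```text
time: 53.88
eef_pos: [664.2, 244.5, 368.5]
ee_rot: [1.0, -0.007, 0.0, 0.001]
force: [-0.7, -0.4, 0.5]
opening: 55.8
grasp_force: 0.0
```

```bash
python3 go.py 663,244,312,-0.014; python3 snap.py v2; python3 - <<'E'
from fit import *
im,c=load("v2")
h=cv2.cvtColor(im,cv2.COLOR_BGR2HSV)
for x in (650,665,680,700):
    ys=np.arange(205,285,2); uv=proj(c,np.array([[x,y,157] for y in ys])).round().astype(int)
    print(x,[int(y) for y,(a,b) in zip(ys,uv) if 0<=a<640 and 0<=b<400 and h[b,a,1]>120 and h[b,a,0]<20])
E
```

```text
now 53.88 [664.2 244.5 368.5] -0.015 F [-0.7 -0.4  0.5] open 55.8 0.0
yaw -0.001 shift [-1.2  0.5 56.5]
53.875 [664.2 244.5 368.5] [ 9.999e-01 -1.470e-02  1.000e-04] [ 1.0e-04 -1.1e-03 -1.0e+00] [747.  243.8 337.5]
650 [233, 235, 237, 239, 241, 243, 245, 247, 249, 251]
665 [233, 235, 237, 239, 241, 243, 245, 247, 249, 251]
680 [233, 235, 237, 239, 241, 243, 245, 247, 249, 251]
700 [233, 235, 237, 239, 241, 243, 245, 247, 249, 251]
```

Request:
play_rows:
  increments:
    - [0,0.002,0.03,0]
    - [0,0,0.02,0]
    - [0,0,0.006,0]
    - [0,0,0,0]

```text
time: 54.42
eef_pos: [664.2, 242.4, 312.7]
ee_rot: [1.0, -0.008, 0.0, 0.0]
force: [0.5, -0.0, 0.5]
opening: 55.3
grasp_force: 0.0
```

Request:
play_rows:
  increments:
    - [0,0,0,0]
    - [0,0,0,0]
    - [0,0,0,0]
    - [0,0,0,0]
    - [0,0,0,0]
    - [0,0,0,0]
  jaw: 0.1

```text
time: 55.18
eef_pos: [664.3, 242.7, 313.9]
ee_rot: [1.0, -0.007, 0.001, -0.0]
force: [-0.9, -2.2, 5.8]
opening: 18.2
grasp_force: 58.6
```

Request:
play_rows:
  increments:
    - [0,0.012,0,0]
    - [0,0.02,0,0]
    - [0,0.02,0,0]
    - [0,0.02,0,0]
    - [0,0,0,0]

```text
time: 55.8
eef_pos: [663.3, 168.7, 313.8]
ee_rot: [1.0, -0.009, 0.001, 0.001]
force: [-0.7, -2.2, 7.6]
opening: 18.3
grasp_force: 59.9
```

Request:
play_rows:
  increments:
    - [0,0.02,0,0]
    - [0,0.025,0,0]
    - [0,0.025,0,0]
    - [0,0.025,0,0]
    - [0,0.025,0,0]
    - [0,0.025,0,0]
    - [0,0.025,0,0]
    - [0,0.025,0,0]

```text
time: 56.8
eef_pos: [660.8, -22.3, 313.8]
ee_rot: [1.0, -0.006, 0.001, -0.002]
force: [-1.6, 2.8, 8.1]
opening: 18.0
grasp_force: 60.1
```

Request:
play_rows:
  increments:
    - [0,0.025,0,0]
    - [0,0.025,0,0]
    - [0,0.025,0,0]
    - [0,0.02,0,0]
    - [0,0.008,0,0]
    - [0,0,0,0]
    - [0,0,0,0]

```text
time: 57.68
eef_pos: [659.3, -127.3, 313.8]
ee_rot: [1.0, -0.007, 0.001, 0.001]
force: [-0.5, -1.9, 7.1]
opening: 18.2
grasp_force: 59.9
```

Request:
play_rows:
  increments:
    - [0,0.005,0,0]
    - [0,0,0,0]
    - [0,-0.015,0,0]
    - [0,-0.025,0,0]
    - [0,-0.025,0,0]
    - [0,-0.025,0,0]
    - [0,-0.025,0,0]
    - [0,-0.025,0,0]

```text
time: 58.68
eef_pos: [661.1, 8.5, 313.8]
ee_rot: [1.0, -0.007, 0.001, 0.001]
force: [0.6, -3.6, 7.2]
opening: 17.9
grasp_force: 60.2
```

Request:
play_rows:
  increments:
    - [0,-0.025,0,0]
    - [0,-0.025,0,0]
    - [0,-0.025,0,0]
    - [0,-0.025,0,0]
    - [0,-0.025,0,0]
    - [0,-0.025,0,0]
    - [0,-0.025,0,0]
    - [0,-0.025,0,0]

```text
time: 59.68
eef_pos: [663.8, 208.7, 313.9]
ee_rot: [1.0, -0.007, 0.001, 0.001]
force: [0.5, -3.1, 7.4]
opening: 17.7
grasp_force: 60.3
```

Request:
play_rows:
  increments:
    - [0,-0.02,0,0]
    - [0,-0.008,0,0]
    - [0,0,0,0]
    - [0,0,0,0]

```text
time: 60.18
eef_pos: [664.1, 238.9, 313.8]
ee_rot: [1.0, -0.006, 0.001, -0.002]
force: [-0.6, 1.4, 7.7]
opening: 18.2
grasp_force: 60.2
```

Back at about 3.5 mm from the parked position. I'll release, retreat upward and check the row once more.

Request:
play_rows:
  increments:
    - [0,-0.002,0,0]
    - [0,0,0,0]

```text
time: 60.42
eef_pos: [664.2, 239.3, 313.9]
ee_rot: [1.0, -0.007, 0.001, -0.0]
force: [0.2, -1.1, 6.5]
opening: 18.1
grasp_force: 60.2
```

Request:
play_rows:
  increments:
    - [0,0,0,0]
    - [0,0,0,0]
    - [0,0,0,0]
    - [0,0,-0.03,0]
    - [0,0,-0.04,0]
    - [0,0.05,0,0]
    - [0,0.05,0,0]
    - [0,0.05,0,0]
  jaw: 0.65

```text
time: 61.42
eef_pos: [661.4, 86.8, 382.6]
ee_rot: [1.0, -0.007, -0.0, -0.0]
force: [0.9, 0.3, -0.8]
opening: 55.9
grasp_force: 0.0
```

Request:
play_rows:
  increments:
    - [0,0.05,0,0]
    - [0,0.01,0,0]
    - [0,0,0,0]
    - [0,0,0,0]
    - [0,0,0,0]

```text
time: 62.05
eef_pos: [661.1, 30.1, 382.4]
ee_rot: [1.0, -0.006, -0.0, -0.0]
force: [-0.9, -0.1, 0.1]
opening: 55.7
grasp_force: 0.0
```

```bash
python3 snap.py v3; python3 - <<'E'
from fit import *
P=np.array([660.,28.]);ang=np.radians(89.2); ey=np.array([np.cos(ang),np.sin(ang)]); ex=np.array([ey[1],-ey[0]])
for n in ("v1","v3"):
    im,c=load(n); g=cv2.cvtColor(cv2.GaussianBlur(im,(3,3),0),cv2.COLOR_BGR2GRAY).astype(int)
    for nm,z,x,(a,b) in (("A head",56,24,(140,155)),("A/C",56,24,(66,86)),("C/bar",50,12,(-38,-18)),("bar/tail",50,12,(-154,-140))):
        ys=np.arange(a,b,.5); uv=proj(c,np.array([[*(P+y*ey+x*ex),z] for y in ys])).round().astype(int)
        v=np.array([g[q,p] if 0<=p<640 and 0<=q<400 else 0 for p,q in uv]); d=np.gradient(v)
        print(n,nm,"max rise",ys[d.argmax()],"max fall",ys[d.argmin()])
    for y in (112,22):  # width edges of faces
        xs=np.arange(-45,45,.5); uv=proj(c,np.array([[*(P+(y-28)*ey*0+y*ey+x*ex),56] for x in xs])).round().astype(int)
        v=np.array([g[q,p] for p,q in uv]); d=np.gradient(v); m=v>((v.max()+v.min())/2); print(n,"x range at y",y,xs[m].min(),xs[m].max())
s=sensors.get_state(); print(s["time"],s["force"],s["joint_vel"].round(3))
E
```

```text
62.05 [661.1  30.1 382.4] [ 9.999e-01 -1.160e-02 -4.000e-04] [-4.e-04  4.e-04 -1.e+00] [743.8  29.7 351.3]
v1 A head max rise 152.0 max fall 147.0
v1 A/C max rise 75.5 max fall 72.5
v1 C/bar max rise -27.5 max fall -30.5
v1 bar/tail max rise -148.0 max fall -151.0
v1 x range at y 112 -45.0 44.5
v1 x range at y 22 -45.0 39.5
v3 A head max rise 151.0 max fall 146.5
v3 A/C max rise 77.0 max fall 72.0
v3 C/bar max rise -27.5 max fall -31.0
v3 bar/tail max rise -148.0 max fall -151.0
v3 x range at y 112 -29.5 44.5
v3 x range at y 22 -30.5 30.5
62.1 [-0.30464977 -0.28619548  0.42312845] [ 0.005 -0.002  0.005  0.001  0.    -0.001  0.   ]
```

The row didn't shift under the roller, the blocks are centred across the bed, and the arm is clear and still.

```bash
python3 -c "
from plant import sign_off
print(sign_off())"
```

```text
the job is handed in; nothing more can be done
None
```

I handed the job in at about 62 s (no verdict was returned): lino_a (on 18 + 6 mm boards) and lino_c (on 12 mm) are in the row, closed by bar_118, and the roller was run about 370 mm to the far end and back to about 3 mm from parked.

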